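# Clamp the flasks on the shaker

### The job

Take the three round-bottom flasks out of the slanted draining rack and put one in each of the three clamps on the shaker, upright with the stopper on top. Push each one down between the sprung orange jaws until its bulb sits firmly on the black cushioned seat at the bottom of the cup: the seats are set to different heights, so feel for them, and do not squash the cushion hard once the bulb is down (20 N on the seat is too much). Leave the beaker, the blue wash bottle and the spatula where they are.

Things in the scene. Friction and masses are not known exactly. Their poses are not given: they have to be found in the camera images.
- flask_a: stoppered empty round-bottom flask, amber glass, blue stopper, 144 mm long, 0.12-0.24 kg. Origin: centre of its ball-shaped bulb (64 mm diameter); z axis out along the neck. Neck 24 mm diameter, bare from 30 to 100 mm from the origin; stopper 25 mm diameter, from 100 to 112 mm. At the start it leans in a rack place, neck 50 degrees above level
- flask_b: stoppered empty round-bottom flask, amber glass, green stopper, 144 mm long, 0.12-0.24 kg. Origin: centre of its ball-shaped bulb (64 mm diameter); z axis out along the neck. Neck 24 mm diameter, bare from 30 to 100 mm from the origin; stopper 25 mm diameter, from 100 to 112 mm. At the start it leans in a rack place, neck 50 degrees above level
- flask_c: stoppered empty round-bottom flask, amber glass, yellow stopper, 144 mm long, 0.12-0.24 kg. Origin: centre of its ball-shaped bulb (64 mm diameter); z axis out along the neck. Neck 24 mm diameter, bare from 30 to 100 mm from the origin; stopper 25 mm diameter, from 100 to 112 mm. At the start it leans in a rack place, neck 50 degrees above level
- rack: white draining rack, fixed, plate 125 x 285 x 6 mm with three places 90 mm apart along its y, at y = -90, 0, 90 mm. Origin: underside, level with the row of bulbs. Necks lean towards its -x. At each place four pins (21 mm high) round the bulb and a steel wire V under the neck, 50 mm along it from the bulb's centre, 38 mm wide, which does not reach above the neck's centre line
- shaker: fixed low shaker: case 200 x 200 mm, plate 210 mm across, top at 70 mm. Origin: centre of the underside. Three clamps 58 mm from the centre: first towards +x, then every 120 degrees counter-clockwise. Each: blue cup ring, black cushioned seat (52 mm across, sinks 5 mm at 12 N, height varies) two sprung orange jaws (20 mm wide) that resist a bulb with 3-10 N and hold it where left
- cup1 (a point): point on the upright axis of the first clamp, at the plate's upper face, 70 mm above the table. The top of this clamp's seat is 3 to 21 mm above it, so a seated bulb's centre is 30 to 53 mm above it. Cup ring 62 mm inside, 70 outside, 14 high. Jaws: either side of the axis across the shaker's radius, flat faces 27 mm from it at rest, rounded tops 66 mm above this point, steel posts behind as high
- cup2 (a point): point on the upright axis of the second clamp, at the plate's upper face, 70 mm above the table. The top of this clamp's seat is 3 to 21 mm above it, so a seated bulb's centre is 30 to 53 mm above it. Cup ring 62 mm inside, 70 outside, 14 high. Jaws: either side of the axis across the shaker's radius, flat faces 27 mm from it at rest, rounded tops 66 mm above this point, steel posts behind as high
- cup3 (a point): point on the upright axis of the third clamp, at the plate's upper face, 70 mm above the table. The top of this clamp's seat is 3 to 21 mm above it, so a seated bulb's centre is 30 to 53 mm above it. Cup ring 62 mm inside, 70 outside, 14 high. Jaws: either side of the axis across the shaker's radius, flat faces 27 mm from it at rest, rounded tops 66 mm above this point, steel posts behind as high
- beaker: empty glass beaker, 64 mm diameter, 75 mm high, loose bystander; origin at the centre of its underside
- wash_bottle: blue plastic bottle, 66 mm diameter, 170 mm high, loose bystander; origin at the centre of its underside
- spatula: lab spatula, 200 mm long, lying on the table, loose bystander; origin near its middle, x along it
Things that resemble listed ones, but are neither listed nor needed, are in the scene too. Leave any red look-alike of the flask_b alone. What is shaped like the flask_c but red is not meant.

How it is judged:
By the outcome, as a careful person would: the job done as asked, in the order asked, and still so for the second after the job is handed in, with the robot touching nothing.
It also fails if it takes over 72 s, if anything falls off the work surface, if the arm or the gripper's body presses on something with over 40 N, if the wrist force passes 120 N, or if a joint passes its speed limit or range.

### The arm

A 6-joint arm with a two-finger parallel gripper is mounted at the origin on the work surface. World frame = base frame: x ahead of the robot, y to its left, z up, the work surface at z = 0. Lengths are in mm, angles in rad, forces in N, time in s.
With the tool pointing down it reaches from about 250 to 725 mm from the base axis. Payload 4 kg.
Tool frame: the origin (TCP) lies midway between the tips of the shut fingers; the grasp point (between the pads) lies 19 mm behind it; z points along the fingers, x is the direction in which the jaws open and shut, and the axes are right-handed (so a half turn about z gives the same grasp; the last joint's range is limited). The gripper opens to 85 mm and grips with 20 to 120 N. Pads are 22 mm wide; open, the fingers measure 114 mm over their backs; the gripper's body (76 mm by 85 mm) begins 54 mm behind the grasp point. The pads swing forward as they close: fully open they stand 13 mm farther back than shut.
Start: joints at [-1.34, 0.241, 0.005, 1.335, 0, 1.571], TCP at [114.376, -486.742, 231.306] pointing down, gripper open.
Joint ranges: [-2.72, 2.72], [-1.05, 1.87], [-1.09, 1.28], [-1.99, 2.15], [-1.42, 1.44], [-3.14, 3.14]. Speed limits (rad/s): [2.79, 2.79, 3.14, 3.14, 3.14, 3.14].

### API

Orientations are given as a unit quaternion [x, y, z, w].
In Python, from rig import arm, optics, job gives the robot as it stands.
- The arm moves only by the tool apply_moves, never from a script. Its argument "series" is one flat list of numbers, 7 for each row, row after row: the turn, a rotation vector about the tool's x, y, z in degrees, then the shift along the tool's x, y, z in mm, then the opening in per cent of the stroke, from 0 (shut) to 100 (fully open). A call has 1 to 20 rows; each row is the pose to reach, as a shift and turn from the pose commanded when the call began, along the tool's axes at that moment; what a row does not reach only later rows make up. A row lasts 1/8 s, in which the tool goes at most 62.5 mm and 10.7 degrees, less where a joint would pass 70% of its speed; a pose out of reach is approached as far as the arm can. A call with a gripper value outside its range is refused whole. The fingers move at their own pace and stop on an object; "force" is the grip in N (left out, the last holds). Time passes only in rows, so rows that repeat a pose let the fingers close. It gives the time, the measured TCP pose, the force and the opening at its end, in the units of the state.
- arm.read_state(): the state, without advancing time (a new reading comes with each control period).
- optics.camera(name): name is "side" or "top"; returns the picture (384x512x3 uint8, red, green, blue); there is no depth.
- optics.camera_model(name): a dict with "fx", "fy", "cx", "cy" (pixels), "rvec" (rotation vector, rad) and "tvec" (3), from world to camera coordinates, as OpenCV has them. Camera axes: x right, y down, z forward; pixel columns grow to the right and rows downward; lengths in mm; the calibration is good to about 2 mm. A picture is of the moment at which its call begins. camera_model takes no time and is no camera call.
- job.hand_in(): hands the job in, once; it reports no verdict.
The state is a dict: "clock": time; "joints": joint angles; "joint_vel": joint speeds; "tau": joint torques, N m; "tool_pos": TCP position; "tcp_rot": TCP orientation; "contact_force": force on the tool from outside, world axes, zero at the start; "moment": the same for the moment, N m; "width": opening from 0.0 (shut) to 1.0 (fully open).
Only numpy, scipy, OpenCV 4.12 (cv2) and the standard library are available. Lean on these libraries where they do the work, as an engineer would, in place of code of your own. Each camera call takes 0.05 s, during which the arm holds its last target.

## Working session

There is one attempt and no reset: what is moved stays moved. The work goes in short steps, Python scripts to look and compute and a tool call to move; the robot and the scene stay as the last step left them, time stands still between calls to the robot, and variables do not carry over. Pictures are saved under pics/ and viewed, and the job is handed in when it is done.

Besides the shell and the picture viewer there is one more tool, called after "Emit:" as a command line: name --argument value ..., lists and objects as JSON in quotes. apply_moves: Moves the arm, as the interface text tells. Its arguments: {"type":"object","properties":{"series":{"type":"array","items":{"type":"number"}},"force":{"type":"number"}},"required":["series"]}

```bash
mkdir -p pics; ls; python3 - <<'E'
from rig import arm,optics,job
import cv2,numpy as np
for n in("side","top"):
    im=optics.camera(n); cv2.imwrite(f"pics/{n}0.png",im[:,:,::-1])
    m=optics.camera_model(n); print(n,m)
    R=cv2.Rodrigues(np.array(m['rvec'],float))[0]; print(-R.T@np.array(m['tvec']))
print(arm.read_state())
E
```

```text
pics
side {'fx': 404.3452085993511, 'fy': 404.3452085993511, 'cx': 255.8811837340612, 'cy': 190.1719055962039, 'rvec': array([ 1.06260252, -2.39774108,  1.03054262]), 'tvec': array([372.23178882, 320.96693627, 817.59453492])}
[-27.89396283 525.121583   795.93112278]
top {'fx': 356.61364529079634, 'fy': 356.61364529079634, 'cx': 258.3094667245382, 'cy': 188.27122774303055, 'rvec': array([ 2.16933278, -2.17893556,  0.06185573]), 'tvec': array([  16.77714667,  524.45985927, 1199.57096606])}
[ 432.74312849   -7.7877484  1235.71147723]
{'clock': 0.1, 'joints': array([-1.34000281e+00,  2.41340993e-01,  3.86663913e-03,  1.33522916e+00,
       -5.66772473e-06,  1.57081351e+00]), 'joint_vel': array([ 0.00066671, -0.00239454,  0.00358833,  0.00222933, -0.00077106,
        0.00098444]), 'tau': array([ 7.60464318e-04, -3.73138654e+01,  2.53009844e+01,  1.08417359e-02,
        5.68685834e-05,  7.66115278e-06]), 'tool_pos': array([ 114.24209864, -486.18438113,  230.5032597 ]), 'tcp_rot': array([ 7.83815103e-01, -6.20993538e-01, -7.49209688e-04, -5.89940323e-04]), 'contact_force': array([ 0.41531015,  1.91078869, -0.18065454]), 'moment': array([-0.00426157,  0.01046019,  0.01161377]), 'width': 1.0009809645244832}
```

```bash
python3 - <<'E'
import cv2
for n in("side","top"):
    im=cv2.imread(f"pics/{n}0.png"); cv2.imwrite(f"pics/{n}0b.png",cv2.resize(im,(800,600),interpolation=cv2.INTER_CUBIC))
E
```

```text
(no output)
```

View pics/side0b.png

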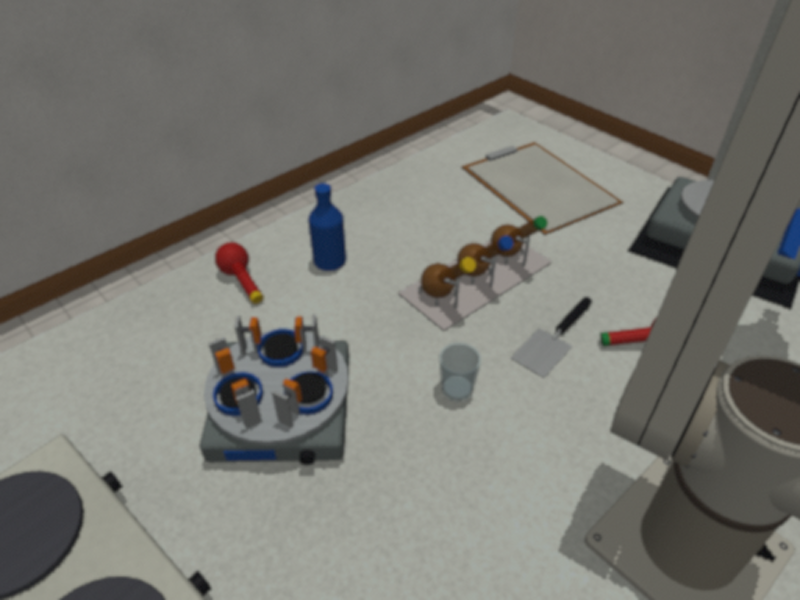

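View pics/top0b.png

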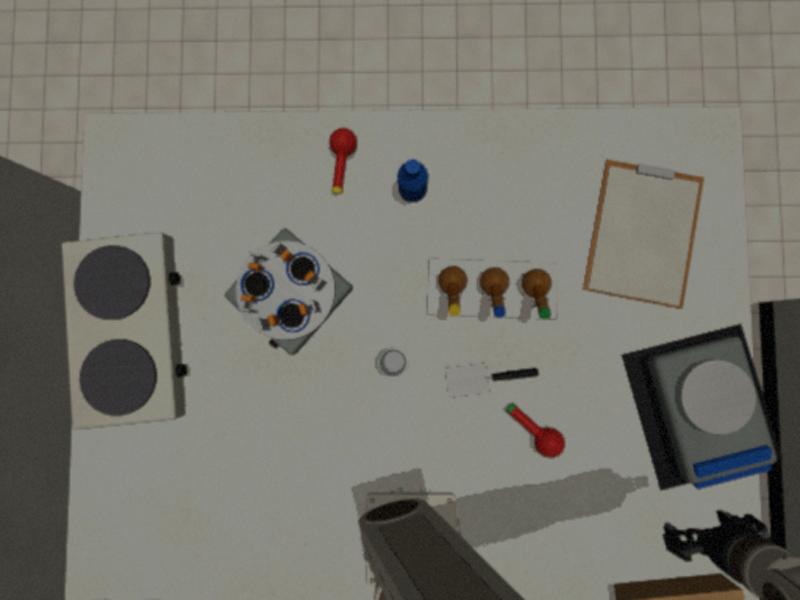

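The side view shows the shaker at about (280,385), with the rack's flasks c, a and b (yellow, blue and green) at roughly (440,280), (475,260) and (507,240). In the top view the bulbs are at about (452,281), (494,281) and (537,283), and the shaker cups at about (303,268), (257,284) and (292,316). The red flasks are look-alikes. Next I'll measure these.

```bash
cat > h.py <<'E'
import numpy as np,cv2
from rig import arm,optics
from scipy.spatial.transform import Rotation as Ro
M={n:optics.camera_model(n) for n in("side","top")}
def ray(n,u,v):
    m=M[n];R=cv2.Rodrigues(np.array(m['rvec'],float))[0]
    c=-R.T@np.array(m['tvec']); d=R.T@np.array([(u-m['cx'])/m['fx'],(v-m['cy'])/m['fy'],1]); return c,d/np.linalg.norm(d)
def onz(n,u,v,z):
    c,d=ray(n,u,v); return c+d*(z-c[2])/d[2]
def tri(p,q):
    c1,d1=ray("side",*p);c2,d2=ray("top",*q)
    A=np.stack([d1,-d2],1);t=np.linalg.lstsq(A,c2-c1,rcond=None)[0]
    a=c1+t[0]*d1;b=c2+t[1]*d2;return (a+b)/2,np.linalg.norm(a-b)
def proj(n,P):
    m=M[n];K=np.array([[m['fx'],0,m['cx']],[0,m['fy'],m['cy']],[0,0,1]])
    return cv2.projectPoints(np.array(P,float).reshape(-1,1,3),m['rvec'],m['tvec'],K,None)[0].reshape(-1,2)
def blobs(im,lo,hi,amin=8):
    h=cv2.cvtColor(im,cv2.COLOR_RGB2HSV);k=cv2.inRange(h,np.array(lo),np.array(hi))
    n,l,s,c=cv2.connectedComponentsWithStats(k)
    return [(c[i].round(1).tolist(),s[i].tolist()) for i in range(1,n) if s[i,4]>=amin],k,l
E
python3 - <<'E'
from h import *
for n in("side","top"):
    im=cv2.imread(f"pics/{n}0.png")[:,:,::-1].copy()
    for nm,lo,hi in(("yellow",(22,130,110),(35,255,255)),("green",(45,100,50),(85,255,255)),("blue",(100,120,60),(130,255,255)),("orange",(8,160,150),(20,255,255)),("amber",(5,100,30),(20,255,150))):
        print(n,nm)
        for b in blobs(im,lo,hi)[0]: print("  ",b)
E
```

```text
side yellow
   ([299.6, 168.7], [295, 164, 10, 10, 71])
   ([163.1, 188.8], [160, 187, 8, 5, 25])
side green
   ([345.3, 142.3], [342, 139, 8, 8, 47])
   ([387.0, 216.6], [385, 213, 5, 8, 31])
side blue
   ([208.8, 148.0], [198, 118, 22, 55, 853])
   ([506.3, 151.8], [498, 134, 14, 32, 260])
   ([323.3, 155.3], [319, 151, 9, 9, 60])
   ([176.8, 213.3], [168, 211, 20, 8, 44])
   ([178.9, 229.0], [165, 221, 28, 13, 125])
   ([150.0, 243.4], [137, 239, 30, 17, 93])
   ([208.6, 242.8], [204, 239, 8, 9, 20])
   ([165.5, 253.2], [164, 250, 4, 7, 13])
   ([201.8, 260.0], [192, 252, 20, 13, 72])
   ([145.8, 261.9], [138, 257, 15, 9, 61])
   ([159.4, 290.5], [143, 288, 33, 6, 191])
side orange
   ([190.5, 205.0], [190, 203, 2, 5, 8])
   ([161.7, 205.3], [161, 204, 3, 4, 9])
   ([203.0, 224.2], [201, 223, 5, 4, 11])
   ([142.4, 225.1], [139, 224, 7, 3, 12])
   ([185.0, 244.8], [182, 243, 7, 5, 17])
   ([153.0, 245.5], [150, 244, 7, 4, 16])
side amber
   ([213.0, 118.4], [0, 48, 456, 158, 5180])
   ([302.5, 162.6], [271, 106, 71, 84, 879])
   ([161.6, 186.7], [159, 185, 7, 6, 14])
   ([163.2, 2
[... 679 characters left out ...]
9], [316, 196, 7, 7, 38])
   ([468.7, 294.9], [444, 285, 50, 21, 476])
   ([470.0, 304.2], [445, 297, 49, 15, 176])
top orange
top amber
   ([384.8, 136.7], [374, 102, 34, 84, 277])
   ([441.3, 145.1], [432, 111, 18, 86, 206])
   ([182.7, 163.2], [179, 160, 8, 7, 37])
   ([162.9, 170.2], [159, 168, 9, 6, 36])
   ([289.3, 180.9], [281, 171, 18, 25, 288])
   ([197.4, 175.9], [194, 172, 7, 8, 38])
   ([316.3, 181.7], [307, 172, 18, 24, 289])
   ([343.3, 182.7], [334, 172, 18, 25, 296])
   ([158.8, 190.3], [154, 188, 10, 5, 33])
   ([192.9, 197.9], [190, 195, 7, 8, 37])
   ([426.5, 194.6], [423, 194, 8, 2, 8])
   ([174.1, 204.5], [171, 202, 7, 6, 37])
   ([435.7, 377.1], [394, 368, 82, 16, 999])
```

```bash
python3 - <<'E'
from h import *
S={'c':((299.6,168.7),(290.3,198.0)),'a':((323.3,155.3),(319.2,198.9)),'b':((345.3,142.3),(348.0,199.9))}
st={}
for k,(p,q) in S.items():
    P,e=tri(p,q);st[k]=P;print("stopper",k,P.round(1),round(e,1))
top=cv2.imread("pics/top0.png")[:,:,::-1].copy();side=cv2.imread("pics/side0.png")[:,:,::-1].copy()
# bulbs in top: amber mask upper part, enclosing circle
bl,k,l=blobs(top,(3,90,25),(22,255,170))
for b in bl:
    x,y,w,h,a=b[1]
    if a>200 and 270<b[0][0]<360:
        sub=(l==l[int(b[0][1]),int(b[0][0])]).astype(np.uint8)
        d=cv2.distanceTransform(sub,cv2.DIST_L2,5);_,r,_,loc=cv2.minMaxLoc(d)
        ys,xs=np.nonzero(d>r-1.5);c=(xs.mean(),ys.mean())
        # fit circle to contour points in upper part
        cs=max(cv2.findContours(sub,cv2.RETR_EXTERNAL,cv2.CHAIN_APPROX_NONE)[0],key=len).reshape(-1,2).astype(float)
        cs=cs[cs[:,1]<c[1]+3]
        A=np.c_[cs,np.ones(len(cs))];s=np.linalg.lstsq(A,(cs**2).sum(1),rcond=None)[0]
        u,v=s[0]/2,s[1]/2;print("bulb",c,r,"fit",u.round(1),v.round(1),np.sqrt(s[2]+u*u+v*v).round(1),onz("top",u,v,40).round(1))
J=[(182.7,163.2),(162.9,170.2),(197.4,175.9),(158.8,190.3),(192.9,197.9),(174.1,204.5)]
Js=[(163.2,211.7),(190.5,212.3),(143.4,230.6),(204.0,229.6),(152.2,246.4),(189.1,249.0)]
P=np.array([onz("top",*j,132) for j in J]);print(P.round(1),P.mean(0).round(1))
for q in J:
    for p in Js:
        X,e=tri(p,q)
        if e<12 and 90<X[2]<150:print("jaw",q,p,X.round(1),round(e,1))
# seats: dark
h=cv2.cvtColor(top,cv2.COLOR_RGB2HSV)
kk=(h[:,:,2]<45).astype(np.uint8);n,l,s,c=cv2.connectedComponentsWithStats(kk)
for i in range(1,n):
    if 30<s[i,4]<400 and 140<c[i][0]<220:print("dark",c[i].round(1),s[i],onz("top",*c[i],82).round(1))
# rack mask corners
E
```

```text
stopper c [485.2 -87.7 122.2] 1.7
stopper a [ 482.4 -177.7  119.4] 0.8
stopper b [ 479.1 -266.9  119.5] 0.2
bulb (np.float64(289.1818181818182), np.float64(179.1818181818182)) 8.593799591064453 fit 289.2 179.1 8.4 [553.6 -90.1  40. ]
bulb (np.float64(316.0), np.float64(180.2)) 8.787599563598633 fit 315.9 179.8 8.4 [ 550.5 -179.5   40. ]
bulb (np.float64(343.0), np.float64(180.8)) 8.787599563598633 fit 342.8 180.8 8.7 [ 546.5 -269.3   40. ]
[[596.1 249.1 132. ]
 [574.4 311.1 132. ]
 [555.8 202.5 132. ]
 [511.3 322.9 132. ]
 [487.1 215.9 132. ]
 [466.8 274.3 132. ]] [531.9 262.6 132. ]
jaw (182.7, 163.2) (163.2, 211.7) [597.9 252.1 115.1] 2.1
jaw (162.9, 170.2) (143.4, 230.6) [576.5 315.8 115.9] 0.2
jaw (197.4, 175.9) (190.5, 212.3) [557.  205.1 111.8] 3.2
jaw (158.8, 190.3) (152.2, 246.4) [513.4 326.6 127.4] 5.6
jaw (192.9, 197.9) (204.0, 229.6) [486.8 217.3 119.8] 2.7
jaw (174.1, 204.5) (189.1, 249.0) [465.1 274.7 121. ] 6.2
dark [192.5 170.8] [186 165  15  14 143] [578.1 228.3  82. ]
dark [164.1 181.4] [157 174  15  16 174] [543.8 321.1  82. ]
dark [185.4 201.7] [177 195  17  14 172] [477.5 250.5  82. ]
```

```bash
python3 - <<'E'
import cv2
t=cv2.imread("pics/top0.png");s=cv2.imread("pics/side0.png")
a=cv2.resize(t[145:230,140:240],None,fx=7.9,fy=7,interpolation=cv2.INTER_CUBIC);cv2.imwrite("pics/t1.png",a[:600,:800])
a=cv2.resize(t[160:215,265:365],None,fx=8,fy=8,interpolation=cv2.INTER_CUBIC);cv2.imwrite("pics/t2.png",a)
a=cv2.resize(s[195:300,125:230],None,fx=5.7,fy=5.7,interpolation=cv2.INTER_CUBIC);cv2.imwrite("pics/s1.png",a)
E
```

```text
(no output)
```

View pics/t1.png

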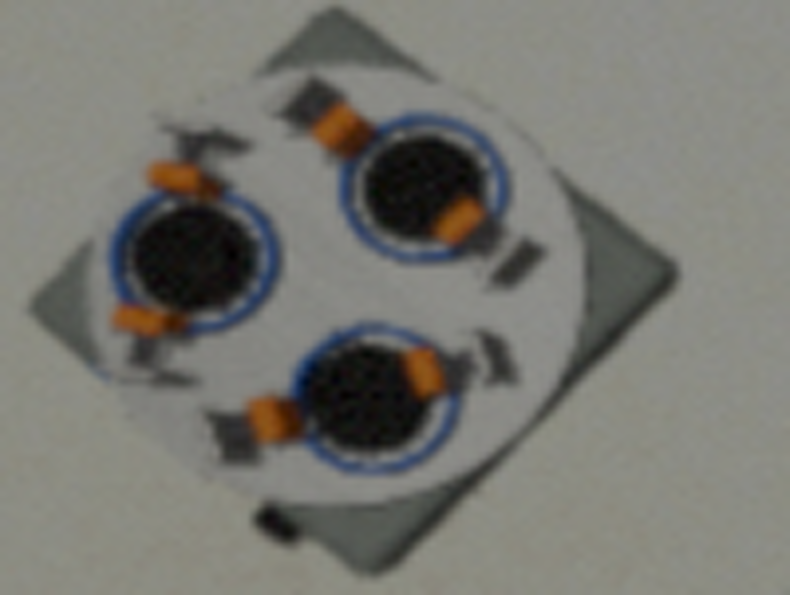

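View pics/t2.png

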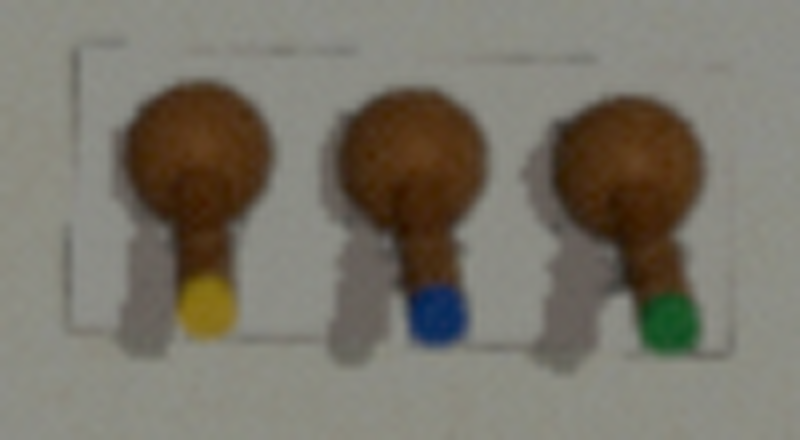

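View pics/s1.png

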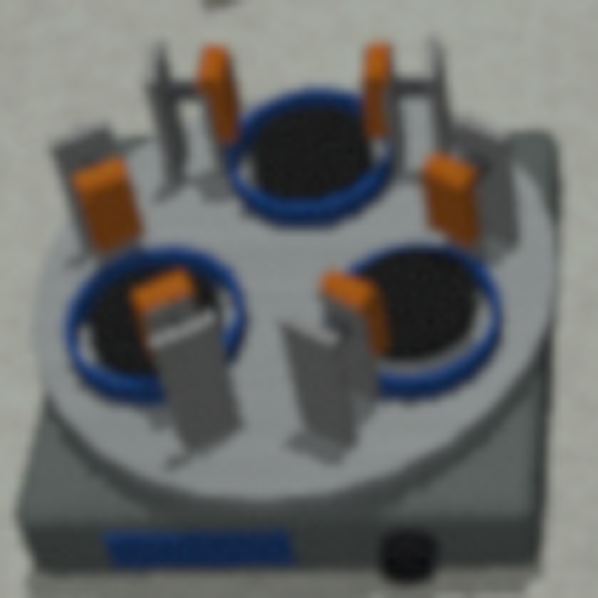

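The zoomed crops show the three cups, each with a blue ring, black seat and a jaw pair across the radius. In the rack the yellow neck runs straight towards -x, while the blue and green necks swing slightly towards -y. I'll refine the cup centres from the rings next.

```bash
python3 - <<'E'
from h import *
from scipy.optimize import least_squares
top=cv2.imread("pics/top0.png")[:,:,::-1].astype(int)
side=cv2.imread("pics/side0.png")[:,:,::-1].astype(int)
C0=np.array([533,266.6]);
def pts(n,im,cs):
    k=(im[:,:,2]-im[:,:,0]>25)&(im[:,:,2]-im[:,:,1]>12)
    out=[]
    ys,xs=np.nonzero(k)
    W=np.array([onz(n,x,y,80)[:2] for x,y in zip(xs,ys)])
    w=np.array([im[y,x,2]-im[y,x,0] for x,y in zip(xs,ys)])
    for c in cs:
        d=np.linalg.norm(W-c,axis=1);out.append((W[(d>24)&(d<42)],w[(d>24)&(d<42)]))
    return out
cs=[C0+58*np.array([np.cos(a),np.sin(a)]) for a in np.radians([-41.5,78.5,198.5])]
for n,im in(("top",top),("side",side)):
  cc=[]
  for (p,w),c in zip(pts(n,im,cs),cs):
    r=least_squares(lambda x:(np.hypot(*(p-x[:2]).T)-33)*1.0,c,loss='soft_l1',f_scale=2)
    cc.append(r.x);print(n,len(p),r.x.round(1),np.sqrt((r.fun**2).mean()).round(1))
  # rigid fit
  cc=np.array(cc)
  f=lambda x:np.concatenate([cc[i]-x[:2]-58*np.array([np.cos(x[2]+i*2*np.pi/3),np.sin(x[2]+i*2*np.pi/3)]) for i in range(3)])
  r=least_squares(f,[533,266,-.72]);print("rigid",r.x[:2].round(1),np.degrees(r.x[2]).round(1),r.fun.round(1))
E
```

```text
top 59 [576.4 226.9] 1.2
top 73 [543.6 322.1] 1.8
top 68 [477.8 245.7] 1.5
rigid [532.6 264.9] -40.9 [-0.1 -0.1  0.1  0.3  0.  -0.2]
side 243 [576.2 226.5] 3.7
side 265 [544.2 321.5] 3.1
side 179 [478.9 245.8] 3.0
rigid [533.1 264.6] -41.1 [-0.6  0.  -0.1 -0.   0.7 -0. ]
```

```bash
cat >> h.py <<'E'
import json,os
def Rd(az): # tool down, x at azimuth az deg
    a=np.radians(az);x=np.array([np.cos(a),np.sin(a),0]);z=np.array([0,0,-1.]);return np.stack([x,np.cross(z,x),z],1)
def Rax(z,xh):
    z=np.array(z,float)/np.linalg.norm(z);x=np.array(xh,float);x-=z*(x@z);x/=np.linalg.norm(x);return np.stack([x,np.cross(z,x),z],1)
def load():
    d=json.load(open('cmd.json'));return np.array(d['p']),np.array(d['R'])
def save(p,R): json.dump({'p':list(map(float,p)),'R':np.array(R).tolist()},open('cmd.json','w'))
def rel(p,R,P=None):
    p0,R0=P if P else load();return Ro.from_matrix(R0.T@R).as_rotvec(degrees=True).round(1),(R0.T@(np.array(p)-p0)).round(1)
def did(rv,sh):
    p0,R0=load();p=p0+R0@np.array(sh,float);R=R0@Ro.from_rotvec(rv,degrees=True).as_matrix();save(p,R)
def st():
    s=arm.read_state();R=Ro.from_quat(s['tcp_rot']).as_matrix();p,Rc=load()
    print("t",s['clock'],"j",s['joints'].round(3),"pos",s['tool_pos'].round(1),"poserr",(s['tool_pos']-p).round(1),"roterr",Ro.from_matrix(Rc.T@R).as_rotvec(degrees=True).round(1),"F",s['contact_force'].round(1),"M",s['moment'].round(2),"w",round(s['width'],3))
C=dict(P1=(576.5,226.8),P2=(543.7,321.8),P3=(478,246))
B=dict(c=np.array([553.6,-90.1,39]),a=np.array([550.5,-179.5,39]),b=np.array([546.5,-269.3,39]))
n=np.array([-.6423,.0255,.766]); ry=np.array([.0396,.999,0])
RK=Rax(-n,ry)
E
python3 - <<'E'
from h import *
a=-76.78
save([114.376,-486.742,231.306],Rd(a)); st()
print(rel([300,-300,270],Rd(a+57)))
E
```

```text
t 0.1 j [-1.34   0.241  0.004  1.335 -0.     1.571] pos [ 114.2 -486.2  230.5] poserr [-0.1  0.6 -0.8] roterr [-0.  -0.1 -0. ] F [ 0.4  1.9 -0.2] M [-0.    0.01  0.01] w 1.001
(array([  0.,   0., -57.]), array([-139.3, -223.4,  -38.7]))
```

Emit:
apply_moves --series '[0,0,-10,-28,-45,-8,100,0,0,-20,-56,-90,-16,100,0,0,-30,-84,-134,-24,100,0,0,-40,-112,-179,-32,100,0,0,-50,-139,-223,-39,100,0,0,-57,-139,-223,-39,100]' --force 60

```text
clock: 0.85
tool_pos: [301.8, -298.1, 270.6]
tcp_rot: [0.986, -0.166, 0.0, -0.0]
contact_force: [-0.1, 0.1, 0.6]
width: 1.0
```

```bash
python3 - <<'E'
from h import *
did([0,0,-57],[-139,-223,-39]); st()
# waypoint A: tool down with x=ry azimuth; B: tilted pre at s=150; 
az=np.degrees(np.arctan2(ry[1],ry[0]))
p,R=load();print(np.degrees(np.arctan2(R[1,0],R[0,0])),az)
print(rel([400,-120,270],Rd(az)))
print(rel(B['c']+160*n,RK))
print(rel(B['c']+65*n,RK,(B['c']+160*n,RK)))
E
```

```text
t 0.85 j [-7.800e-01  7.400e-02 -9.200e-02  1.403e+00  1.000e-03  1.126e+00] pos [ 301.8 -298.1  270.6] poserr [2.1 2.4 0.3] roterr [ 0.   0.  -0.6] F [-0.1  0.1  0.6] M [-0.03  0.08 -0.04] w 1.0
-19.780000000000012 87.73000439826268
(array([  -0. ,   -0. , -107.5]), array([  33.3, -203.7,    0.3]))
(array([ -27.4,   37.3, -102.5]), array([  69.7, -252.9,  108.7]))
(array([0., 0., 0.]), array([ 0.,  0., 95.]))
```

Emit:
apply_moves --series '[-27.4,37.3,-102.5,10,-50,0,100,-27.4,37.3,-102.5,15,-100,0,100,-27.4,37.3,-102.5,20,-140,0,100,-27.4,37.3,-102.5,30,-180,0,100,-27.4,37.3,-102.5,30,-180,0,100,-27.4,37.3,-102.5,30,-180,0,100,-27.4,37.3,-102.5,30,-180,0,100,-27.4,37.3,-102.5,30,-180,0,100,-27.4,37.3,-102.5,30,-180,0,100,-27.4,37.3,-102.5,40,-200,20,100,-27.4,37.3,-102.5,55,-225,60,100,-27.4,37.3,-102.5,69.7,-252.9,108.7,100,-27.4,37.3,-102.5,69.7,-252.9,108.7,100,-27.4,37.3,-102.5,69.7,-252.9,108.7,100]'

```text
clock: 2.6
tool_pos: [450.8, -86.0, 161.8]
tcp_rot: [0.678, 0.651, 0.237, 0.247]
contact_force: [0.2, 0.6, 0.2]
width: 0.999
```

```bash
python3 - <<'E'
from h import *
did([-27.4,37.3,-102.5],[69.7,-252.9,108.7]); st()
for n_ in("side","top"):
    im=optics.camera(n_); cv2.imwrite(f"pics/{n_}1.png",cv2.resize(im[:,:,::-1],(800,600),interpolation=cv2.INTER_CUBIC))
p,R=load(); s=arm.read_state()
print(proj("top",[p,B['c']+106*n,B['c']])*1.5625, proj("side",[p])*1.5625)
print(rel(B['c']+65*n,RK))
E
```

```text
t 2.6 j [-0.296 -0.197 -0.914  0.172  0.163 -0.198] pos [450.8 -86.  161.8] poserr [-0.   0.1  0.2] roterr [ 0.  0. -0.] F [0.2 0.6 0.2] M [-0.01  0.62  0.03] w 0.999
[[454.66628011 326.59358158]
 [453.65712092 309.59069178]
 [451.90797628 279.80723106]] [[484.66336927 255.38059724]]
(array([ 0.,  0., -0.]), array([ 0.1, -0.1, 95. ]))
```

View pics/side1.png

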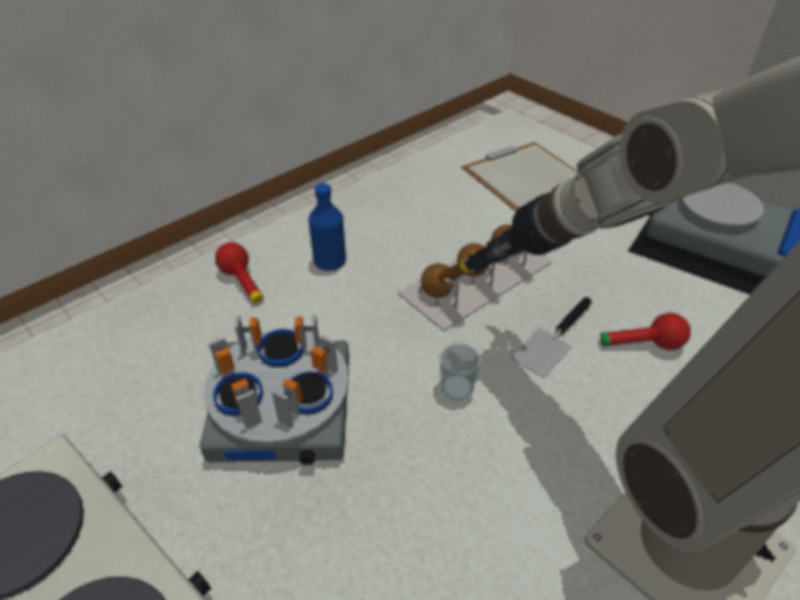

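View pics/top1.png

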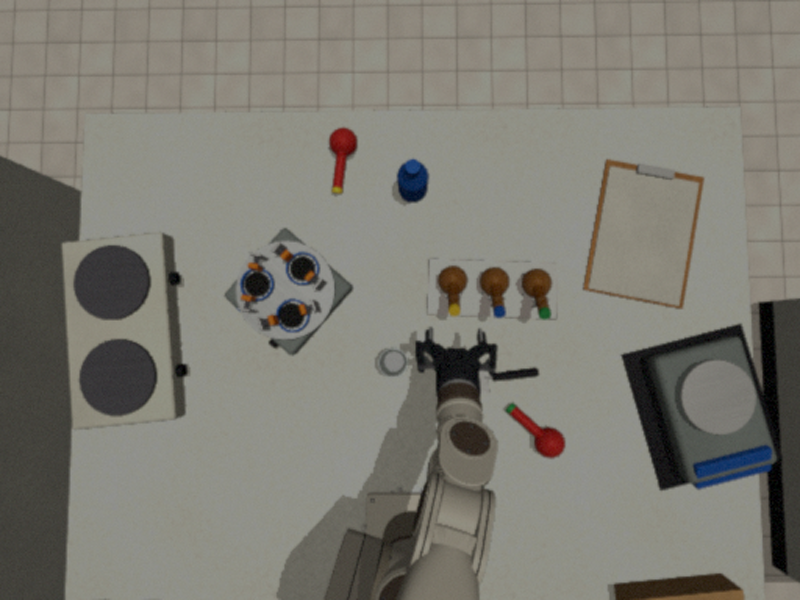

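The gripper at (455,350) in the top view is lined up with the yellow flask, with the fingers straddling its axis. Next: advance along the neck and close.

Emit:
apply_moves --series '[0,0,0,0,0,30,100,0,0,0,0,0,60,100,0,0,0,0,0,80,100,0,0,0,0,0,95,100,0,0,0,0,0,95,100,0,0,0,0,0,95,60,0,0,0,0,0,95,30,0,0,0,0,0,95,0,0,0,0,0,0,95,0,0,0,0,0,0,95,0,0,0,0,0,0,95,0,0,0,0,0,0,95,0]' --force 50

```text
clock: 4.2
tool_pos: [512.5, -89.1, 89.5]
tcp_rot: [0.678, 0.651, 0.237, 0.248]
contact_force: [-1.0, -4.2, 5.9]
width: 0.273
```

```bash
python3 - <<'E'
from h import *
did([0,0,0],[0,0,95]); st()
p,R=load()
# lift 60 up; then upright: bulb at (530,-90,200)
print("lift",rel(p+[0,0,60],R))
az=87.73
for q in ([500,-60,280],[530,200,280],[*C['P2'],280]): print(rel(q,Rd(az)))
E
```

```text
t 4.2 j [-0.249  0.109 -0.919 -0.147  0.132 -0.161] pos [512.5 -89.1  89.5] poserr [ 0.6 -0.5  0.7] roterr [-0.1 -0.1 -0. ] F [-1.  -4.2  5.9] M [-0.6   0.23 -0.47] w 0.273
lift (array([0., 0., 0.]), array([ -0. ,  38.6, -46. ]))
(array([40.,  0., -0.]), array([  28. ,  112.9, -154.8]))
(array([40.,  0., -0.]), array([ 289. ,  127.9, -142.4]))
(array([40.,  0., -0.]), array([ 411.2,  134.6, -136.8]))
```

Emit:
apply_moves --series '[0,0,0,0,13,-15,0,0,0,0,0,26,-31,0,0,0,0,0,39,-46,0,10,0,0,7,58,-74,0,20,0,0,14,77,-102,0,30,0,0,21,95,-130,0,40,0,0,28,113,-155,0,40,0,0,28,113,-155,0,40,0,0,28,113,-155,0]'

```text
clock: 5.32
tool_pos: [502.2, -59.0, 277.3]
tcp_rot: [0.721, 0.693, -0.001, -0.002]
contact_force: [0.1, 0.3, -2.1]
width: 0.274
```

```bash
python3 - <<'E'
from h import *
did([40,0,0],[28,113,-155]); st()
print(rel([540,200,280],Rd(87.73)),rel([*C['P2'],280],Rd(87.73)))
E
```

```text
t 5.325 j [-1.18e-01  2.42e-01  1.26e-01  1.46e+00  1.00e-03 -7.90e-02] pos [502.2 -59.  277.3] poserr [ 2.3  0.9 -2.9] roterr [ 0.3  0.1 -0.1] F [ 0.1  0.3 -2.1] M [ 0.01 -0.03  0.01] w 0.274
(array([ 0.,  0., -0.]), array([2.614e+02, 2.950e+01, 1.000e-01])) (array([ 0.,  0., -0.]), array([3.832e+02, 2.830e+01, 1.000e-01]))
```

Emit:
apply_moves --series '[0,0,0,40,4,0,0,0,0,0,90,10,0,0,0,0,0,140,15,0,0,0,0,0,190,20,0,0,0,0,0,240,25,0,0,0,0,0,290,28,0,0,0,0,0,335,28,0,0,0,0,0,370,28,0,0,0,0,0,383,28,0,0,0,0,0,383,28,0,0,0,0,0,383,28,0,0]'

```text
clock: 6.7
tool_pos: [543.1, 320.2, 280.1]
tcp_rot: [0.722, 0.692, -0.0, 0.0]
contact_force: [0.2, -0.4, -0.8]
width: 0.274
```

```bash
python3 - <<'E'
from h import *
did([0,0,0],[383,28,0]); st()
ims={}
for n_ in("side","top"):
    im=optics.camera(n_); ims[n_]=im; cv2.imwrite(f"pics/{n_}2.png",cv2.resize(im[:,:,::-1],(800,600),interpolation=cv2.INTER_CUBIC))
    for b in blobs(im,(3,90,25),(22,255,170),60)[0]: print(n_,b)
p,R=load(); print(proj("side",[p-[0,0,65]]),proj("top",[p-[0,0,65]]))
E
```

```text
t 6.7 j [ 5.330e-01  5.070e-01  5.190e-01  1.584e+00 -1.000e-03  5.750e-01] pos [543.1 320.2 280.1] poserr [-0.2 -1.4  0. ] roterr [-0.  -0.   0.1] F [ 0.2 -0.4 -0.8] M [ 0.03 -0.06  0.03] w 0.274
side ([234.0, 93.1], [150, 50, 175, 84, 1790])
side ([314.3, 153.9], [294, 105, 49, 71, 662])
side ([41.6, 179.8], [0, 156, 90, 50, 1239])
side ([139.2, 206.4], [125, 171, 32, 68, 1098])
side ([163.2, 211.9], [159, 204, 8, 16, 65])
side ([204.0, 229.6], [199, 222, 10, 16, 115])
side ([152.1, 247.0], [147, 242, 13, 15, 84])
side ([189.1, 248.9], [181, 243, 13, 14, 78])
top ([384.9, 136.5], [374, 102, 34, 84, 299])
top ([441.3, 145.1], [432, 110, 18, 87, 239])
top ([154.6, 180.6], [140, 168, 28, 25, 317])
top ([316.2, 181.6], [307, 171, 18, 25, 292])
top ([343.4, 182.6], [334, 172, 19, 25, 303])
top ([435.7, 377.0], [394, 368, 82, 16, 1029])
[[139.91807073 208.76149809]] [[150.90971276 177.24414597]]
```

View pics/side2.png

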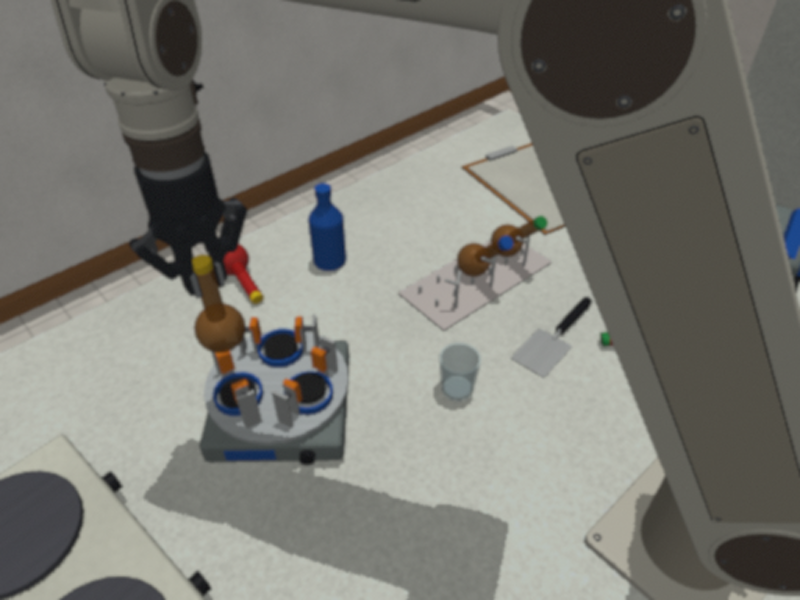

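```bash
python3 - <<'E'
from h import *
S=cv2.resize(cv2.imread("pics/side2.png"),(512,384),interpolation=cv2.INTER_AREA)[:,:,::-1].copy()
bl,k,l=blobs(S,(3,90,25),(22,255,170),60)
sub=((l==l[206,139])).astype(np.uint8)
cs=max(cv2.findContours(sub,cv2.RETR_EXTERNAL,cv2.CHAIN_APPROX_NONE)[0],key=len).reshape(-1,2).astype(float)
cs=cs[cs[:,1]>208]
A=np.c_[cs,np.ones(len(cs))];s=np.linalg.lstsq(A,(cs**2).sum(1),rcond=None)[0];u,v=s[0]/2,s[1]/2
print(u,v,np.sqrt(s[2]+u*u+v*v))
print("yellow",[b for b in blobs(S,(22,130,90),(35,255,255))[0]])
p,R=load()
for t in (60,65,70): print(t,proj("side",[p-[0,0,t],p+[0,0,106-t]]).round(1).tolist())
print([proj("side",[[*C[k],84]]).round(0).tolist() for k in C])
c,d=ray("side",u,v); q=p-[0,0,65]; w=q-c; print("lateral miss",(w-d*(w@d)).round(1))
E
```

```text
141.0080670606409 219.93832151152475 13.264472849180693
yellow [([128.8, 169.1], [123, 164, 12, 12, 122]), ([163.5, 189.9], [160, 187, 8, 7, 42])]
60 [[139.4, 207.0], [127.7, 166.1]]
65 [[139.9, 208.8], [128.3, 168.2]]
70 [[140.4, 210.5], [128.9, 170.3]]
[[[179.0, 220.0]], [[152.0, 250.0]], [[197.0, 249.0]]]
lateral miss [13.5 -8.9 15.5]
```

```bash
python3 - <<'E'
import cv2
s=cv2.imread("pics/side2.png");cv2.imwrite("pics/s3.png",cv2.resize(s[200:420,130:370],(654,600),interpolation=cv2.INTER_CUBIC))
t=cv2.imread("pics/top2.png");cv2.imwrite("pics/t3.png",cv2.resize(t[200:400,180:400],(660,600),interpolation=cv2.INTER_CUBIC))
E
```

```text
(no output)
```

View pics/s3.png

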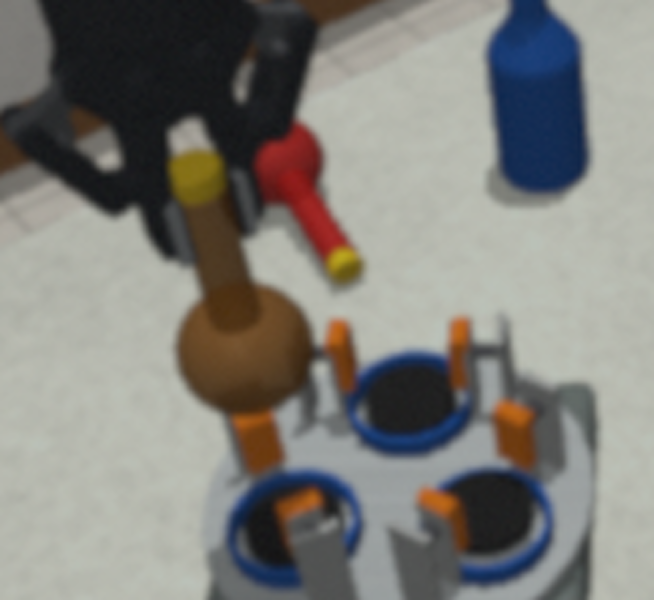

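View pics/t3.png

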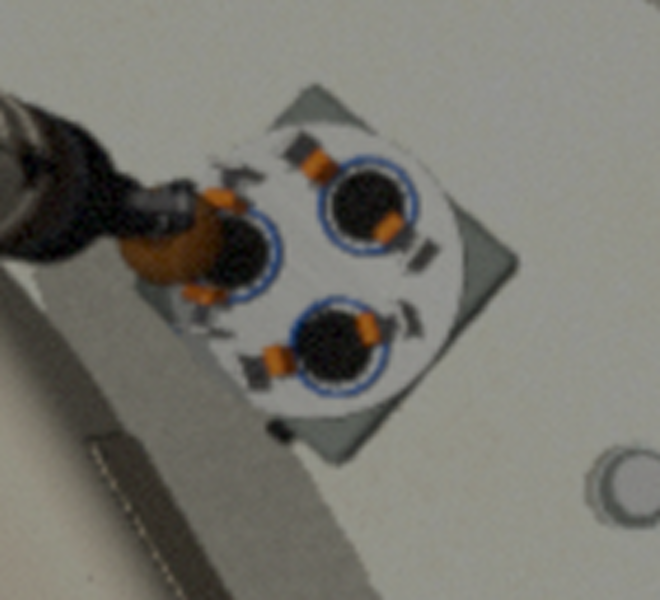

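```bash
python3 - <<'E'
from h import *
st()
s=arm.read_state()['tool_pos']
g={}
for n_,c0,r0 in(("side",(141,209.4),24),("top",(152.3,177.5),18)):
    im=optics.camera(n_); cv2.imwrite(f"pics/{n_}2n.png",im[:,:,::-1])
    big=cv2.resize(im,None,fx=4,fy=4,interpolation=cv2.INTER_CUBIC).astype(int)
    # radial edges: amber -> background; use R-B
    f=cv2.GaussianBlur((big[:,:,0]-big[:,:,2]).astype(np.float32),(0,0),2)
    pts=[]
    m=M[n_]
    for a in np.radians(np.arange(0,360,4)):
        rr=np.arange(r0*4*0.7,r0*4*1.4,.5);xs=(c0[0]+.5)*4-.5+rr*np.cos(a);ys=(c0[1]+.5)*4-.5+rr*np.sin(a)
        v=cv2.remap(f,xs.astype(np.float32)[None],ys.astype(np.float32)[None],1)[0]
        gr=np.diff(v);i=gr.argmin()
        if v[max(i-8,0)]>25 and v[min(i+8,len(v)-1)]<18: pts.append((xs[i],ys[i]))
    pts=np.array(pts); pts=(pts+.5)/4-.5
    from scipy.optimize import least_squares
    r=least_squares(lambda x:np.hypot(*(pts-x[:2]).T)-x[2],[*c0,r0*.9],loss='soft_l1',f_scale=.3)
    print(n_,len(pts),r.x.round(2),"pred",proj(n_,[s-[0,0,65]]).round(2)); g[n_]=r.x[:2]
print(tri(g['side'],g['top']), s)
E
```

```text
t 6.8 j [ 5.330e-01  5.070e-01  5.200e-01  1.584e+00 -1.000e-03  5.750e-01] pos [543.5 320.2 280.4] poserr [ 0.1 -1.4  0.3] roterr [-0.   0.   0.1] F [-0.2 -0.1 -2.6] M [-0.04 -0.05 -0.  ] w 0.272
side 18 [144.33 215.    22.06] pred [[140.47 208.28]]
top 17 [154.3  178.86  14.25] pred [[151.35 177.19]]
(array([540.55101629, 317.48588083, 196.16227105]), np.float64(0.1715752887017077)) [543.48828176 320.21075713 280.3832142 ]
```

```bash
cat >> h.py <<'E'
from scipy.optimize import least_squares
def bulbfit(n_,c0,r0,im=None):
    im=optics.camera(n_) if im is None else im
    big=cv2.resize(im,None,fx=4,fy=4,interpolation=cv2.INTER_CUBIC).astype(int)
    f=cv2.GaussianBlur((big[:,:,0]-big[:,:,2]).astype(np.float32),(0,0),2)
    pts=[]
    for a in np.radians(np.arange(0,360,4)):
        rr=np.arange(r0*4*0.7,r0*4*1.35,.5);xs=(c0[0]+.5)*4-.5+rr*np.cos(a);ys=(c0[1]+.5)*4-.5+rr*np.sin(a)
        v=cv2.remap(f,xs.astype(np.float32)[None],ys.astype(np.float32)[None],1)[0]
        gr=np.diff(v);i=gr.argmin()
        if v[max(i-8,0)]>25 and v[min(i+8,len(v)-1)]<18: pts.append((xs[i],ys[i]))
    pts=(np.array(pts)+.5)/4-.5
    r=least_squares(lambda x:np.r_[np.hypot(*(pts-x[:2]).T)-x[2],(x[2]-r0)*2],[*c0,r0],loss='soft_l1',f_scale=.3)
    return r.x,len(pts),r.cost
def rad(n_,P):
    m=M[n_];R=cv2.Rodrigues(np.array(m['rvec'],float))[0];c=-R.T@np.array(m['tvec']);return m['fx']*32/np.linalg.norm(P-c)*1.01
def bulb(P,tag=None):
    g={}
    for n_ in("side","top"):
        im=optics.camera(n_)
        if tag:cv2.imwrite(f"pics/{n_}{tag}.png",im[:,:,::-1])
        c0=proj(n_,[P])[0];x,k,c=bulbfit(n_,c0,rad(n_,P),im);print(n_,"pred",c0.round(1),"fit",x.round(2),"r",rad(n_,P).round(1),k,c.round(2));g[n_]=x[:2]
    print("bulb at",*tri(g['side'],g['top']),"expected",P.round(1))
E
python3 - <<'E'
from h import *
s=arm.read_state()['tool_pos']
bulb(s-[0,0,65])
E
```

```text
side pred [140.3 208.3] fit [140.09 208.84  15.44] r 15.6 33 1.35
top pred [151.2 177.1] fit [150.98 176.81  11.19] r 10.7 46 2.96
bulb at [544.47060641 321.38120685 213.93311767] 0.9489624326120782 expected [543.6 320.5 215.4]
```

Emit:
apply_moves --series '[0,0,0,0,0,25,0,0,0,0,0,0,50,0,0,0,0,0,0,62,0,0,0,0,0,0,68,0,0,0,0,0,0,74,0,0,0,0,0,0,80,0,0,0,0,0,0,80,0]' --force 70

```text
clock: 7.88
tool_pos: [544.1, 322.4, 201.3]
tcp_rot: [0.721, 0.693, 0.002, 0.0]
contact_force: [2.0, 0.9, 3.0]
width: 0.271
```

```bash
python3 - <<'E'
from h import *
did([0,0,0],[0,0,80]); st()
E
```

```text
t 7.875 j [0.535 0.519 0.338 1.386 0.    0.575] pos [544.1 322.4 201.3] poserr [0.7 0.8 1.3] roterr [-0.1  0.1 -0. ] F [2.  0.9 3. ] M [ 0.3  -0.32 -0.02] w 0.271
```

Emit:
apply_moves --series '[0,0,0,0,0,4,0,0,0,0,0,0,8,0,0,0,0,0,0,12,0,0,0,0,0,0,12,0]'

```text
clock: 8.38
tool_pos: [543.1, 321.3, 186.9]
tcp_rot: [0.721, 0.693, -0.001, 0.0]
contact_force: [1.8, 1.3, -1.4]
width: 0.266
```

Emit:
apply_moves --series '[0,0,0,0,0,2,0,0,0,0,0,0,2,0]'

```text
clock: 8.62
tool_pos: [543.2, 321.4, 185.7]
tcp_rot: [0.721, 0.693, -0.0, 0.0]
contact_force: [1.8, 0.3, -0.8]
width: 0.265
```

Emit:
apply_moves --series '[0,0,0,0,0,2,0,0,0,0,0,0,2,0]'

```text
clock: 8.88
tool_pos: [543.3, 321.6, 184.0]
tcp_rot: [0.721, 0.693, -0.0, 0.0]
contact_force: [1.1, -0.5, 0.8]
width: 0.262
```

Emit:
apply_moves --series '[0,0,0,0,0,2,0,0,0,0,0,0,2,0]'

```text
clock: 9.12
tool_pos: [543.3, 321.7, 182.0]
tcp_rot: [0.721, 0.693, -0.0, 0.0]
contact_force: [1.6, 0.7, 1.1]
width: 0.269
```

Emit:
apply_moves --series '[0,0,0,0,0,2,0,0,0,0,0,0,2,0]'

```text
clock: 9.38
tool_pos: [543.4, 321.7, 180.0]
tcp_rot: [0.721, 0.693, 0.0, 0.0]
contact_force: [1.3, -0.2, 1.9]
width: 0.266
```

Emit:
apply_moves --series '[0,0,0,0,0,2,0,0,0,0,0,0,2,0]'

```text
clock: 9.62
tool_pos: [543.5, 321.7, 178.7]
tcp_rot: [0.721, 0.693, 0.0, 0.0]
contact_force: [0.9, -1.0, 5.2]
width: 0.27
```

Emit:
apply_moves --series '[0,0,0,0,0,2,0,0,0,0,0,0,2,0]'

```text
clock: 9.88
tool_pos: [543.7, 321.7, 177.4]
tcp_rot: [0.721, 0.693, 0.001, 0.0]
contact_force: [-0.1, -1.1, 7.3]
width: 0.264
```

Emit:
apply_moves --series '[0,0,0,0,0,1,0,0,0,0,0,0,1,0]'

```text
clock: 10.12
tool_pos: [543.8, 321.7, 177.1]
tcp_rot: [0.721, 0.693, 0.001, 0.001]
contact_force: [0.1, -1.3, 10.0]
width: 0.267
```

```bash
python3 - <<'E'
from h import *
did([0,0,0],[0,0,12+12+1]); st()
E
```

```text
t 10.125 j [ 5.350e-01  5.280e-01  2.900e-01  1.329e+00 -1.000e-03  5.750e-01] pos [543.8 321.7 177.1] poserr [0.4 0.2 2. ] roterr [-0.1  0.1  0. ] F [ 0.1 -1.3 10. ] M [-0.34  0.05 -0.01] w 0.267
```

Emit:
apply_moves --series '[0,0,0,0,0,0,30,0,0,0,0,0,0,60,0,0,0,0,0,0,70,0,0,0,0,0,0,70,0,0,0,0,0,-40,70,0,0,0,0,0,-80,70,0,0,0,0,0,-120,70,0,0,0,0,0,-120,70]'

```text
clock: 11.12
tool_pos: [544.8, 322.5, 299.4]
tcp_rot: [0.721, 0.693, 0.004, 0.001]
contact_force: [1.1, 0.3, -0.1]
width: 0.699
```

```bash
python3 - <<'E'
from h import *
did([0,0,0],[0,0,-120]); st()
bulb(np.array([543.7,321.8,112.]),tag="4")
print(rel([440,-150,290],RK),rel(B['a']+160*n,RK))
for n_ in("side","top"):
    a=cv2.imread(f"pics/{n_}4.png");cv2.imwrite(f"pics/{n_}4b.png",cv2.resize(a,(800,600)))
E
```

```text
t 11.125 j [ 0.535  0.507  0.57   1.625 -0.     0.575] pos [544.8 322.5 299.4] poserr [1.4 0.9 4.3] roterr [-0.4  0.3 -0. ] F [ 1.1  0.3 -0.1] M [ 0.05 -0.01  0.03] w 0.699
side pred [149.2 241.7] fit [148.65 241.4   14.07] r 14.3 46 7.24
top pred [161.2 180.6] fit [160.79 180.77   9.8 ] r 9.8 26 3.24
bulb at [543.12565512 322.6796635  114.22820673] 0.7485397172067556 expected [543.7 321.8 112. ]
(array([-40.,   0.,  -0.]), array([-475.4,  -84.2,    5.2])) (array([-40.,   0.,  -0.]), array([-500.4,  -75.5,  133.7]))
```

View pics/side4b.png

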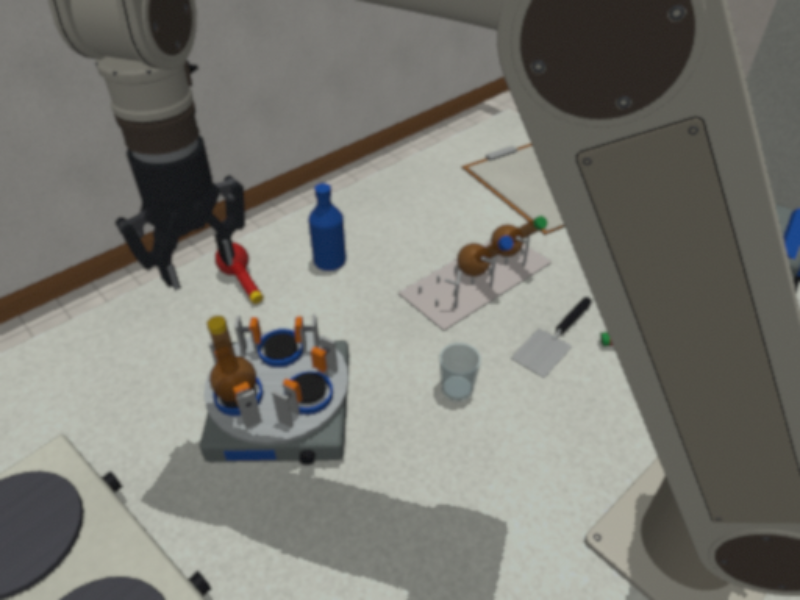

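The side view shows flask c standing upright in the near cup, stopper at (217,325) and bulb at (232,380), released. Flask a is next.

Emit:
apply_moves --series '[-4,0,0,-40,-7,0,100,-8,0,0,-95,-17,1,100,-12,0,0,-150,-26,1,100,-16,0,0,-205,-36,2,100,-20,0,0,-260,-46,3,100,-25,0,0,-315,-56,4,100,-30,0,0,-370,-66,5,100,-35,0,0,-425,-75,5,100,-40,0,0,-475,-84,5,100,-40,0,0,-490,-80,50,100,-40,0,0,-496,-78,95,100,-40,0,0,-500.4,-75.5,133.7,100,-40,0,0,-500.4,-75.5,133.7,100,-40,0,0,-500.4,-75.5,133.7,100]'

```text
clock: 12.98
tool_pos: [447.9, -175.3, 162.1]
tcp_rot: [0.678, 0.651, 0.237, 0.247]
contact_force: [-0.4, 0.3, -0.5]
width: 0.998
```

```bash
python3 - <<'E'
from h import *
did([-40,0,0],[-500.4,-75.5,133.7]); st()
print(rel(B['a']+65*n,RK))
im=optics.camera("top"); cv2.imwrite("pics/top5.png",cv2.resize(im[100:260,200:400,::-1],(750,600)))
E
```

```text
t 12.975 j [-0.585 -0.109 -0.836  0.221  0.339 -0.434] pos [ 447.9 -175.3  162.1] poserr [0.2 0.1 0.5] roterr [-0.  0. -0.] F [-0.4  0.3 -0.5] M [-0.04  0.58 -0.02] w 0.998
(array([ 0.,  0., -0.]), array([ 0.,  0., 95.]))
```

View pics/top5.png

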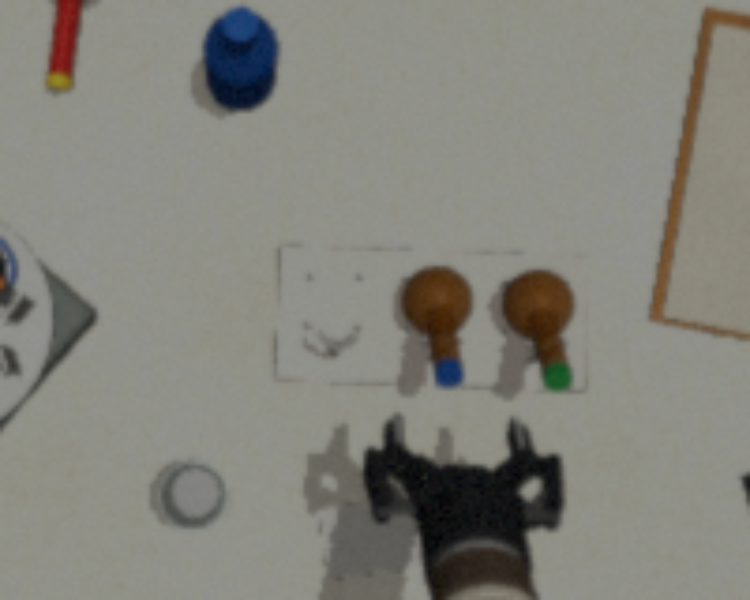

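The fingers (393 and 518 px) are centred on the blue flask's axis.

Emit:
apply_moves --series '[0,0,0,0,0,30,100,0,0,0,0,0,60,100,0,0,0,0,0,80,100,0,0,0,0,0,95,100,0,0,0,0,0,95,100,0,0,0,0,0,95,60,0,0,0,0,0,95,30,0,0,0,0,0,95,0,0,0,0,0,0,95,0,0,0,0,0,0,95,0,0,0,0,0,0,95,0,0,0,0,0,0,95,0]' --force 60

```text
clock: 14.52
tool_pos: [509.4, -178.7, 89.6]
tcp_rot: [0.678, 0.651, 0.237, 0.248]
contact_force: [-1.5, -3.3, 5.6]
width: 0.271
```

```bash
python3 - <<'E'
from h import *
did([0,0,0],[0,0,95]); st()
p,R=load()
print(p,rel([500,-150,280],Rd(87.73)))
P0=(np.array([500,-150,280]),Rd(87.73))
print(rel([*C['P3'],280],Rd(87.73),P0),rel([*C['P1'],280],Rd(87.73),P0))
E
```

```text
t 14.525 j [-0.497  0.159 -0.842 -0.078  0.286 -0.36 ] pos [ 509.4 -178.7   89.6] poserr [ 0.6 -0.8  0.8] roterr [-0.1 -0.1 -0. ] F [-1.5 -3.3  5.6] M [-0.67  0.24 -0.57] w 0.271
[ 508.75581678 -177.88229729   88.77596621] (array([40.,  0., -0.]), array([  27.4,  115.4, -152.8]))
(array([0., 0., 0.]), array([394.8, -37.7,   0. ])) (array([0., 0., 0.]), array([379.5,  61.5,   0. ]))
```

Emit:
apply_moves --series '[0,0,0,0,13,-15,0,0,0,0,0,26,-31,0,0,0,0,0,39,-46,0,10,0,0,7,58,-74,0,20,0,0,14,77,-102,0,30,0,0,21,96,-130,0,40,0,0,27.4,115.4,-152.8,0,40,0,0,27.4,115.4,-152.8,0,40,0,0,27.4,115.4,-152.8,0]'

```text
clock: 15.65
tool_pos: [501.8, -148.8, 277.0]
tcp_rot: [0.72, 0.694, -0.001, -0.003]
contact_force: [-0.1, -0.1, -2.3]
width: 0.269
```

Emit:
apply_moves --series '[0,0,0,45,-4,0,0,0,0,0,95,-9,0,0,0,0,0,145,-14,0,0,0,0,0,195,-19,0,0,0,0,0,245,-24,0,0,0,0,0,295,-29,0,0,0,0,0,345,-33,0,0,0,0,0,380,-36,0,0,0,0,0,394.8,-37.7,0,0,0,0,0,394.8,-37.7,0,0,0,0,0,394.8,-37.7,0,0]'

```text
clock: 17.02
tool_pos: [478.0, 244.6, 279.6]
tcp_rot: [0.722, 0.692, -0.0, 0.0]
contact_force: [0.3, 0.8, -1.6]
width: 0.268
```

```bash
python3 - <<'E'
from h import *
did([40,0,0],[27.4,115.4,-152.8]);did([0,0,0],[394.8,-37.7,0]); st()
s=arm.read_state()['tool_pos']
bulb(s-[0,0,65],tag="6")
a=cv2.imread("pics/side6.png");cv2.imwrite("pics/s6.png",cv2.resize(a[140:300,100:300],(750,600),interpolation=cv2.INTER_CUBIC))
E
```

```text
t 17.025 j [ 4.730e-01  3.020e-01  2.120e-01  1.481e+00 -1.000e-03  5.150e-01] pos [478.  244.6 279.6] poserr [-0.4 -1.4 -0.2] roterr [ 0.  -0.   0.1] F [ 0.3  0.8 -1.6] M [ 0.06 -0.02 -0.01] w 0.268
side pred [190.8 207.7] fit [190.29 208.84  15.3 ] r 15.9 45 3.58
top pred [177.2 199.7] fit [176.84 200.3   10.55] r 10.9 44 1.88
bulb at [476.72634949 246.17006486 213.27945242] 1.0457502127131673 expected [478.  244.6 214.6]
```

View pics/s6.png

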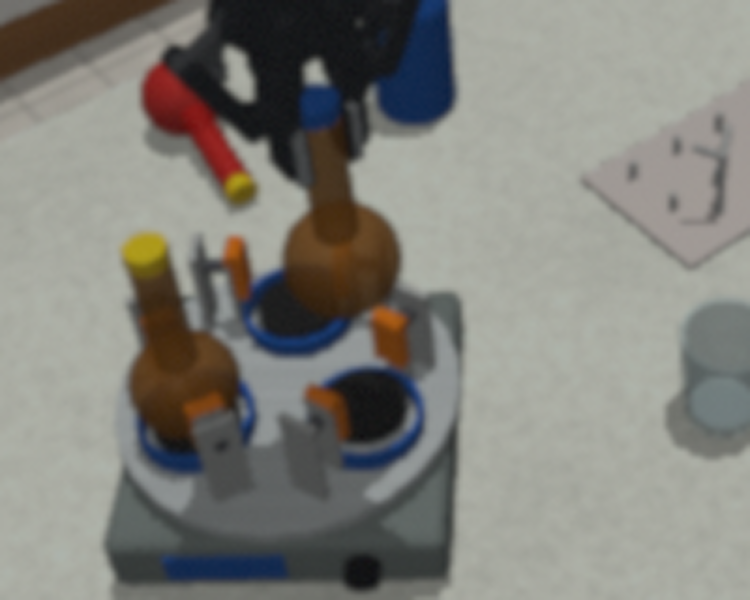

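Flask a, with its blue stopper at (322,105) in the crop, hangs upright over the right-hand cup, and flask c stands in the left one. The measured bulb is within about 1.5 mm of the cup axis, so I'll lower it.

Emit:
apply_moves --series '[0,0,0,0,0,25,0,0,0,0,0,0,50,0,0,0,0,0,0,62,0,0,0,0,0,0,68,0,0,0,0,0,0,74,0,0,0,0,0,0,80,0,0,0,0,0,0,80,0]' --force 70

```text
clock: 18.0
tool_pos: [479.0, 246.1, 199.8]
tcp_rot: [0.721, 0.693, 0.001, 0.001]
contact_force: [3.3, -1.6, 0.6]
width: 0.268
```

Emit:
apply_moves --series '[0,0,0,0,0,4,0,0,0,0,0,0,8,0,0,0,0,0,0,10,0,0,0,0,0,0,10,0]'

```text
clock: 18.5
tool_pos: [477.8, 245.8, 189.1]
tcp_rot: [0.721, 0.693, -0.001, -0.0]
contact_force: [0.6, -0.5, -1.4]
width: 0.266
```

Emit:
apply_moves --series '[0,0,0,0,0,2,0,0,0,0,0,0,2,0]'

```text
clock: 18.75
tool_pos: [478.1, 245.8, 187.9]
tcp_rot: [0.721, 0.693, -0.0, 0.0]
contact_force: [-0.9, -1.8, 2.1]
width: 0.268
```

Emit:
apply_moves --series '[0,0,0,0,0,2,0,0,0,0,0,0,2,0]'

```text
clock: 19.0
tool_pos: [478.3, 245.9, 186.5]
tcp_rot: [0.721, 0.693, 0.0, 0.0]
contact_force: [-0.0, -2.4, 6.0]
width: 0.267
```

Emit:
apply_moves --series '[0,0,0,0,0,2,0,0,0,0,0,0,2,0]'

```text
clock: 19.25
tool_pos: [478.5, 245.9, 185.2]
tcp_rot: [0.721, 0.693, 0.001, 0.001]
contact_force: [-1.8, -2.7, 10.1]
width: 0.27
```

```bash
python3 - <<'E'
from h import *
did([0,0,0],[0,0,96]); st()
E
```

```text
t 19.25 j [ 4.750e-01  3.380e-01  1.700e-02  1.248e+00 -1.000e-03  5.160e-01] pos [478.5 245.9 185.2] poserr [0.1 0.  1.4] roterr [-0.1  0.   0. ] F [-1.8 -2.7 10.1] M [-0.81  0.51 -0.05] w 0.27
```

Emit:
apply_moves --series '[0,0,0,0,0,0,30,0,0,0,0,0,0,60,0,0,0,0,0,0,70,0,0,0,0,0,0,70,0,0,0,0,0,-40,70,0,0,0,0,0,-80,70,0,0,0,0,0,-110,70,0,0,0,0,0,-110,70]'

```text
clock: 20.25
tool_pos: [479.6, 246.8, 296.5]
tcp_rot: [0.721, 0.693, 0.003, 0.001]
contact_force: [-0.0, 0.6, -0.0]
width: 0.701
```

```bash
python3 - <<'E'
from h import *
did([0,0,0],[0,0,-110]); st()
bulb(np.array([478,246,120.]),tag="7")
print(rel([435,-240,290],RK),rel(B['b']+160*n,RK),rel(B['b']+65*n,RK))
E
```

```text
t 20.25 j [ 0.475  0.3    0.252  1.517 -0.     0.516] pos [479.6 246.8 296.5] poserr [1.3 0.8 2.7] roterr [-0.3  0.2 -0. ] F [-0.   0.6 -0. ] M [-0.01 -0.01 -0.11] w 0.701
side pred [195.2 238.5] fit [195.04 238.63  14.61] r 14.7 53 8.06
top pred [184.1 201. ] fit [184.12 200.82   9.95] r 10.1 28 3.32
bulb at [478.61553787 246.06498049 119.12071758] 0.15038181153216346 expected [478. 246. 120.]
(array([-40.,   0.,  -0.]), array([-487.3,  -23.6,    4. ])) (array([-40.,   0.,  -0.]), array([-512.1,  -13.9,  132.5])) (array([-40.,   0.,  -0.]), array([-512. ,   47.1,  205.3]))
```

Emit:
apply_moves --series '[-4,0,0,-40,-2,0,100,-8,0,0,-95,-5,1,100,-12,0,0,-150,-7,1,100,-16,0,0,-205,-10,2,100,-20,0,0,-260,-12,3,100,-25,0,0,-315,-15,4,100,-30,0,0,-370,-18,4,100,-35,0,0,-425,-21,4,100,-40,0,0,-487,-23.6,4,100,-40,0,0,-498,-20,50,100,-40,0,0,-506,-17,95,100,-40,0,0,-512.1,-13.9,132.5,100,-40,0,0,-512.1,-13.9,132.5,100,-40,0,0,-512.1,-13.9,132.5,100]'

```text
clock: 22.1
tool_pos: [443.9, -265.0, 162.0]
tcp_rot: [0.678, 0.651, 0.237, 0.247]
contact_force: [0.5, 0.0, -0.1]
width: 0.996
```

```bash
python3 - <<'E'
from h import *
did([-40,0,0],[-512.1,-13.9,132.5]); st()
print(rel(B['b']+65*n,RK))
im=optics.camera("top"); cv2.imwrite("pics/top8.png",cv2.resize(im[100:260,200:400,::-1],(750,600)))
E
```

```text
t 22.1 j [-0.802  0.013 -0.71   0.302  0.46  -0.631] pos [ 443.9 -265.   162. ] poserr [0.2 0.2 0.5] roterr [-0.  0. -0.] F [ 0.5  0.  -0.1] M [ 0.05  0.6  -0.01] w 0.996
(array([ 0.,  0., -0.]), array([ 0.1, -0. , 95. ]))
```

View pics/top8.png

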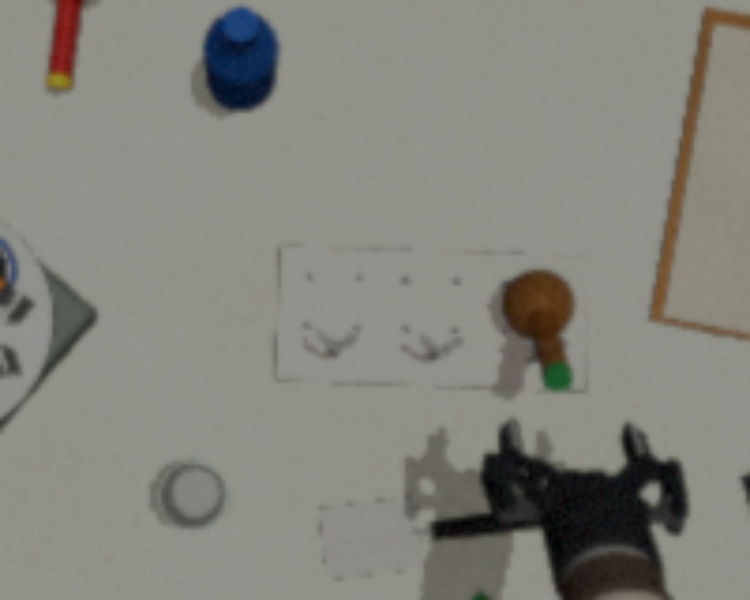

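The fingers (512 and 634 px) straddle the green flask's axis, which comes to about 572 px at that row.

Emit:
apply_moves --series '[0,0,0,0,0,30,100,0,0,0,0,0,60,100,0,0,0,0,0,80,100,0,0,0,0,0,95,100,0,0,0,0,0,95,100,0,0,0,0,0,95,60,0,0,0,0,0,95,30,0,0,0,0,0,95,0,0,0,0,0,0,95,0,0,0,0,0,0,95,0,0,0,0,0,0,95,0,0,0,0,0,0,95,0]' --force 60

```text
clock: 23.65
tool_pos: [505.2, -268.7, 89.5]
tcp_rot: [0.678, 0.651, 0.237, 0.248]
contact_force: [-1.7, -2.2, 4.7]
width: 0.272
```

```bash
python3 - <<'E'
from h import *
did([0,0,0],[0,0,95]); st()
p,R=load()
print(p,rel([500,-240,280],Rd(87.73)))
P0=(np.array([500,-240,280]),Rd(87.73))
print(rel([*C['P1'],280],Rd(87.73),P0))
E
```

```text
t 23.65 j [-0.698  0.235 -0.718  0.029  0.403 -0.534] pos [ 505.2 -268.7   89.5] poserr [ 0.4 -1.   0.8] roterr [-0.1 -0.1 -0. ] F [-1.7 -2.2  4.7] M [-0.7   0.38 -0.59] w 0.272
[ 504.76871208 -267.69453784   88.76696267] (array([40.,  0., -0.]), array([  27.4,  118.4, -150.3]))
(array([0., 0., 0.]), array([469.5,  58. ,   0. ]))
```

Emit:
apply_moves --series '[0,0,0,0,13,-15,0,0,0,0,0,26,-31,0,0,0,0,0,39,-46,0,10,0,0,7,58,-74,0,20,0,0,14,78,-102,0,30,0,0,21,98,-128,0,40,0,0,27.4,118.4,-150.3,0,40,0,0,27.4,118.4,-150.3,0,40,0,0,27.4,118.4,-150.3,0]'

```text
clock: 24.78
tool_pos: [501.5, -238.6, 277.7]
tcp_rot: [0.72, 0.694, -0.0, -0.002]
contact_force: [0.5, -0.9, -2.7]
width: 0.267
```

Emit:
apply_moves --series '[0,0,0,45,12,0,0,0,0,0,95,25,0,0,0,0,0,145,37,0,0,0,0,0,195,47,0,0,0,0,0,245,55,0,0,0,0,0,295,58,0,0,0,0,0,345,58,0,0,0,0,0,395,58,0,0,0,0,0,440,58,0,0,0,0,0,469.5,58,0,0,0,0,0,469.5,58,0,0,0,0,0,469.5,58,0,0]'

```text
clock: 26.28
tool_pos: [575.8, 225.8, 278.7]
tcp_rot: [0.721, 0.693, -0.001, -0.0]
contact_force: [-0.0, -0.5, -2.2]
width: 0.27
```

```bash
python3 - <<'E'
from h import *
did([40,0,0],[27.4,118.4,-150.3]);did([0,0,0],[469.5,58,0]); st()
s=arm.read_state()['tool_pos']
bulb(s-[0,0,65],tag="9")
a=cv2.imread("pics/side9.png");cv2.imwrite("pics/s9.png",cv2.resize(a[140:300,100:300],(750,600),interpolation=cv2.INTER_CUBIC))
E
```

```text
t 26.275 j [ 0.374  0.48   0.474  1.566 -0.     0.415] pos [575.8 225.8 278.7] poserr [-1.1 -0.9 -1.1] roterr [ 0.1 -0.   0. ] F [-0.  -0.5 -2.2] M [-0.   -0.01 -0.02] w 0.27
side pred [171.4 179.6] fit [169.86 179.42  14.99] r 14.7 38 3.14
top pred [184.1 166. ] fit [184.2  165.7   10.65] r 10.9 46 2.3
bulb at [577.65372908 226.87229986 213.3954221 ] 2.9872611284296653 expected [575.8 225.8 213.7]
```

View pics/s9.png

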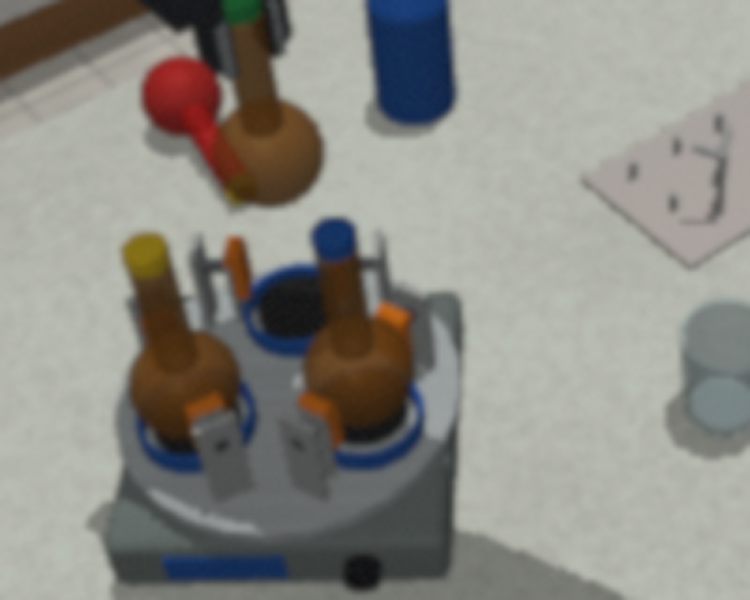

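```bash
python3 - <<'E'
from h import *
im=cv2.imread("pics/side0.png")[:,:,::-1].copy()
g=im.max(2)
for k in C:
    z0=82;c0=proj("side",[[*C[k],z0]])[0]
    m=(g<48).astype(np.uint8);n_,l,s,c=cv2.connectedComponentsWithStats(m)
    i=min([j for j in range(1,n_) if s[j,4]>60],key=lambda j:np.hypot(*(c[j]-c0)))
    cs=max(cv2.findContours((l==i).astype(np.uint8),0,cv2.CHAIN_APPROX_NONE)[0],key=len).reshape(-1,2)
    print(k,c0.round(1),c[i].round(1),s[i])
    for z in range(72,95,3):
        d=np.array([np.hypot(*(onz("side",u,v,z)[:2]-C[k])) for u,v in cs])
        print("  z",z,"edge dist median %.1f"%np.median(d),"min %.1f max %.1f"%(d.min(),d.max()), "centroid off",(onz("side",*c[i],z)[:2]-C[k]).round(1))
E
```

```text
P1 [179.  220.9] [179.  221.1] [169 214  21  15 257]
  z 72 edge dist median 23.3 min 13.7 max 33.5 centroid off [ 7.7 -3.7]
  z 75 edge dist median 23.1 min 16.4 max 30.6 centroid off [ 5.1 -2.4]
  z 78 edge dist median 23.8 min 19.0 max 28.0 centroid off [ 2.6 -1.2]
  z 81 edge dist median 23.7 min 21.2 max 26.5 centroid off [0.1 0.1]
  z 84 edge dist median 23.4 min 19.5 max 28.1 centroid off [-2.5  1.3]
  z 87 edge dist median 22.9 min 16.7 max 29.9 centroid off [-5.   2.6]
  z 90 edge dist median 23.4 min 13.9 max 32.4 centroid off [-7.5  3.8]
  z 93 edge dist median 24.1 min 11.1 max 35.0 centroid off [-10.1   5.1]
P2 [151.7 250.3] [145.7 251.9] [141 242  12  19 119]
  z 72 edge dist median 23.3 min 8.6 max 34.9 centroid off [13.3  9.5]
  z 75 edge dist median 22.7 min 9.3 max 32.2 centroid off [10.8 10.3]
  z 78 edge dist median 23.5 min 8.8 max 29.5 centroid off [ 8.4 11.1]
  z 81 edge dist median 23.8 min 8.3 max 26.9 centroid off [ 6.  11.9]
  z 84 edge dist median 22.9 min 8.0 max 28.2 centroid off [ 3.6 12.7]
  z 87 edge dist median 21.6 min 8.4 max 30.5 centroid off [ 1.2 13.5]
  z 90 edge dist median 19.9 min 8.8 max 32.9 centroid off [-1.3 14.3]
  z 93 edge dist median 19.5 min 8.2 max 35.3 centroid off [-3.7 15.1]
P3 [197.  249.5] [199.  247.5] [189 239  19  19 257]
  z 72 edge dist median 22.8 min 7.7 max 38.8 centroid off [  8.6 -10.7]
  z 75 edge dist median 22.0 min 8.1 max 36.3 centroid off [ 6.4 -9.5]
  z 78 edge dist median 21.4 min 9.1 max 33.9 centroid off [ 4.3 -8.3]
  z 81 edge dist median 22.2 min 8.9 max 31.5 centroid off [ 2.2 -7.1]
  z 84 edge dist median 22.8 min 8.6 max 29.2 centroid off [ 0.  -5.9]
  z 87 edge dist median 24.2 min 8.3 max 27.0 centroid off [-2.1 -4.7]
  z 90 edge dist median 23.8 min 8.0 max 28.0 centroid off [-4.2 -3.5]
  z 93 edge dist median 23.2 min 8.4 max 30.2 centroid off [-6.3 -2.3]
```

The optical seat heights are about 81 mm (P1), 82 mm (P2) and 88 mm (P3). They agree with the felt contacts at P2 (82.7 mm) and P3 (about 90 mm). For P1 I expect contact at TCP z of about 178 mm.

Emit:
apply_moves --series '[0,0,0,0,0,25,0,0,0,0,0,0,50,0,0,0,0,0,0,62,0,0,0,0,0,0,68,0,0,0,0,0,0,74,0,0,0,0,0,0,80,0,0,0,0,0,0,80,0]' --force 70

```text
clock: 27.25
tool_pos: [577.5, 226.5, 200.9]
tcp_rot: [0.721, 0.693, 0.001, 0.001]
contact_force: [-0.1, -0.9, 1.7]
width: 0.263
```

Emit:
apply_moves --series '[0,0,0,0,0,4,0,0,0,0,0,0,8,0,0,0,0,0,0,12,0,0,0,0,0,0,12,0]'

```text
clock: 27.75
tool_pos: [576.4, 226.7, 186.7]
tcp_rot: [0.721, 0.693, -0.001, -0.0]
contact_force: [-0.4, 0.2, -1.5]
width: 0.269
```

Emit:
apply_moves --series '[0,0,0,0,0,2,0,0,0,0,0,0,4,0,0,0,0,0,0,4,0]'

```text
clock: 28.12
tool_pos: [576.8, 226.8, 183.6]
tcp_rot: [0.721, 0.693, -0.0, 0.0]
contact_force: [-0.6, -0.4, 0.4]
width: 0.267
```

Emit:
apply_moves --series '[0,0,0,0,0,2,0,0,0,0,0,0,2,0]'

```text
clock: 28.38
tool_pos: [576.8, 226.7, 181.7]
tcp_rot: [0.721, 0.693, -0.0, 0.0]
contact_force: [-0.7, -1.3, 1.8]
width: 0.264
```

Emit:
apply_moves --series '[0,0,0,0,0,2,0,0,0,0,0,0,2,0]'

```text
clock: 28.62
tool_pos: [576.9, 226.8, 179.7]
tcp_rot: [0.721, 0.693, -0.0, 0.0]
contact_force: [-0.1, 1.2, 1.2]
width: 0.265
```

Emit:
apply_moves --series '[0,0,0,0,0,2,0,0,0,0,0,0,2,0]'

```text
clock: 28.88
tool_pos: [577.0, 226.7, 178.2]
tcp_rot: [0.721, 0.693, 0.0, 0.0]
contact_force: [-0.6, -2.0, 2.7]
width: 0.269
```

Emit:
apply_moves --series '[0,0,0,0,0,2,0,0,0,0,0,0,2,0]'

```text
clock: 29.12
tool_pos: [577.2, 226.8, 176.9]
tcp_rot: [0.721, 0.693, 0.001, 0.001]
contact_force: [-1.2, -0.9, 6.3]
width: 0.268
```

Emit:
apply_moves --series '[0,0,0,0,0,2,0,0,0,0,0,0,2,0]'

```text
clock: 29.38
tool_pos: [577.4, 226.8, 175.7]
tcp_rot: [0.721, 0.693, 0.001, 0.001]
contact_force: [-0.5, -1.0, 9.6]
width: 0.268
```

```bash
python3 - <<'E'
from h import *
did([0,0,0],[0,0,80+12+4+10]); st()
E
```

```text
t 29.375 j [ 3.750e-01  5.050e-01  2.480e-01  1.311e+00 -1.000e-03  4.150e-01] pos [577.4 226.8 175.7] poserr [0.5 0.1 1.9] roterr [-0.1  0.   0. ] F [-0.5 -1.   9.6] M [-0.42  0.62  0.04] w 0.268
```

Contact was felt at about 178.5 mm, as predicted, and force then rose to about 9.6 N. Release, rise, move aside and inspect.

Emit:
apply_moves --series '[0,0,0,0,0,0,30,0,0,0,0,0,0,60,0,0,0,0,0,0,70,0,0,0,0,0,0,70,0,0,0,0,0,-40,70,0,0,0,0,0,-80,70,0,0,0,0,0,-120,70,0,0,0,-50,0,-130,70,0,0,0,-100,0,-130,70,0,0,0,-150,0,-130,70,0,0,0,-200,0,-130,70,0,0,0,-250,0,-130,70,0,0,0,-250,0,-130,70]'

```text
clock: 31.0
tool_pos: [566.4, -26.4, 303.9]
tcp_rot: [0.723, 0.691, -0.0, 0.0]
contact_force: [-1.0, -0.1, -0.6]
width: 0.702
```

```bash
python3 - <<'E'
from h import *
did([0,0,0],[-250,0,-130]); st()
ims={n_:optics.camera(n_) for n_ in("side","top")}
for n_ in ims: cv2.imwrite(f"pics/{n_}10.png",cv2.resize(ims[n_][:,:,::-1],(800,600),interpolation=cv2.INTER_CUBIC))
for k,z,col,lo,hi in(("P2",82.7-3+32,"y",(22,130,90),(35,255,255)),("P3",90-3+32,"bl",(105,120,50),(125,255,255)),("P1",81.5-3+32,"g",(45,90,40),(85,255,255))):
    P=np.array([*C[k],z]);g={}
    for n_ in ims:
        x,m,c=bulbfit(n_,proj(n_,[P])[0],rad(n_,P),ims[n_]);g[n_]=x[:2]
    b=tri(g['side'],g['top'])
    S=P+[0,0,106];h={}
    for n_ in ims:
        q=proj(n_,[S])[0];h[n_]=min(blobs(ims[n_],lo,hi,10)[0],key=lambda b:np.hypot(*(np.array(b[0])-q)))[0]
    s=tri(h['side'],h['top'])
    print(k,"bulb",b[0].round(1),b[1].round(1),"stopper",s[0].round(1),s[1].round(1),"exp",P.round(1),S.round(1))
E
```

```text
t 31.0 j [-4.600e-02  3.640e-01  3.620e-01  1.568e+00 -1.000e-03  0.000e+00] pos [566.4 -26.4 303.9] poserr [-0.3 -3.4 -0. ] roterr [ 0.  -0.   0.3] F [-1.  -0.1 -0.6] M [-0.02  0.07 -0.05] w 0.702
P2 bulb [543.4 322.6 114.2] 0.9 stopper [544.4 323.7 219.1] 0.3 exp [543.7 321.8 111.7] [543.7 321.8 217.7]
P3 bulb [476.9 246.4 121.7] 0.3 stopper [478.7 247.2 228.3] 1.1 exp [478 246 119] [478 246 225]
P1 bulb [575.2 225.9 111.5] 0.0 stopper [576.7 228.5 218.5] 0.5 exp [576.5 226.8 110.5] [576.5 226.8 216.5]
```

View pics/side10.png

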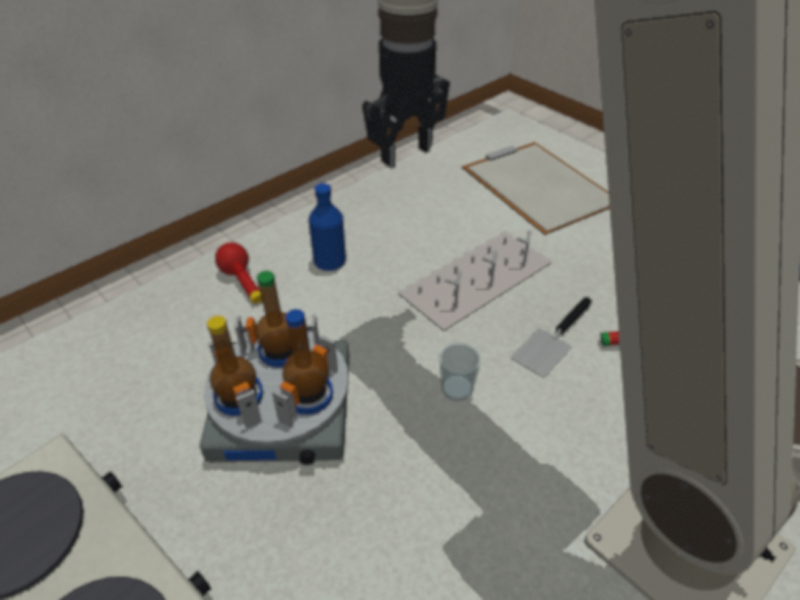

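View pics/top10.png

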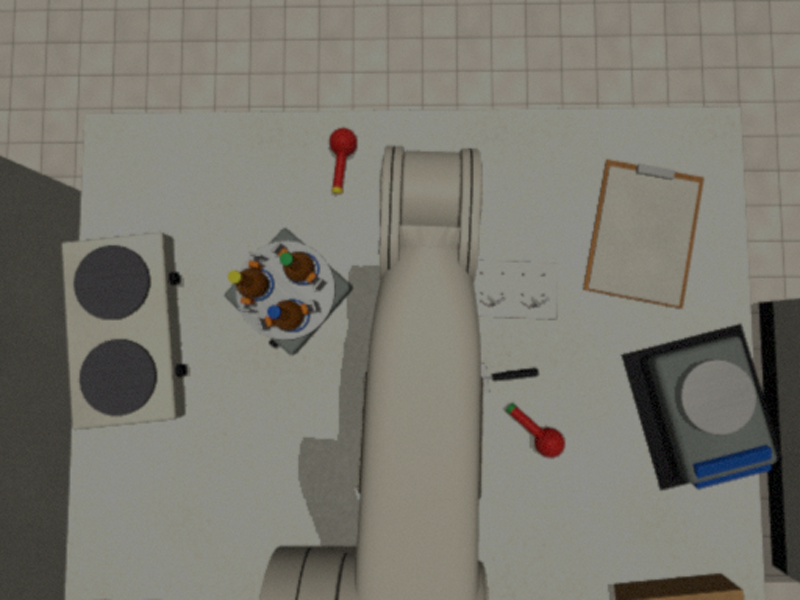

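All three flasks stand upright, stoppers at (217,325), (266,279) and (295,318) in the side view. The rack is empty and the bystanders haven't moved. Height from the images is only good to about 2 mm, so I'll close the fingers and touch each stopper top gently to check that the flasks did not rise on release.

```bash
python3 - <<'E'
from h import *
for k,z in(("P1",230),("P2",232),("P3",240)): print(k,rel([*C[k],300],Rd(87.73)),rel([*C[k],z],Rd(87.73)),load()[0])
p0=(np.array([*C['P1'],300]),Rd(87.73));print(rel([*C['P3'],300],Rd(87.73),p0));p0=(np.array([*C['P3'],300]),Rd(87.73));print(rel([*C['P2'],300],Rd(87.73),p0))
E
```

```text
P1 (array([ 0.,  0., -0.]), array([250. ,  -0.4,   3.8])) (array([ 0.,  0., -0.]), array([250. ,  -0.4,  73.8])) [566.76614501 -23.01552952 303.91967623]
P2 (array([ 0.,  0., -0.]), array([343.6, -37. ,   3.8])) (array([ 0.,  0., -0.]), array([343.6, -37. ,  71.8])) [566.76614501 -23.01552952 303.91967623]
P3 (array([ 0.,  0., -0.]), array([265.2, -99.6,   3.8])) (array([ 0.,  0., -0.]), array([265.2, -99.6,  63.8])) [566.76614501 -23.01552952 303.91967623]
(array([0., 0., 0.]), array([ 15.3, -99.2,   0. ]))
(array([0., 0., 0.]), array([78.3, 62.6,  0. ]))
```

Emit:
apply_moves --series '[0,0,0,50,0,4,0,0,0,0,100,0,4,0,0,0,0,150,0,4,0,0,0,0,200,0,4,0,0,0,0,250,0,4,0,0,0,0,250,0,4,0,0,0,0,250,0,40,0,0,0,0,250,0,65,0,0,0,0,250,0,74,0,0,0,0,250,0,74,0,0,0,0,250,0,74,0]' --force 20

```text
clock: 32.48
tool_pos: [577.5, 227.0, 231.3]
tcp_rot: [0.721, 0.693, 0.001, 0.001]
contact_force: [0.3, 0.9, -0.5]
width: -0.002
```

Emit:
apply_moves --series '[0,0,0,0,0,2,0,0,0,0,0,0,2,0]'

```text
clock: 32.72
tool_pos: [577.0, 226.8, 228.3]
tcp_rot: [0.721, 0.693, 0.0, 0.0]
contact_force: [0.6, 0.2, 0.1]
width: -0.002
```

Emit:
apply_moves --series '[0,0,0,0,0,2,0,0,0,0,0,0,2,0]'

```text
clock: 32.98
tool_pos: [576.7, 226.7, 225.6]
tcp_rot: [0.721, 0.693, -0.0, 0.0]
contact_force: [-0.9, -0.9, 0.0]
width: -0.004
```

Emit:
apply_moves --series '[0,0,0,0,0,1,0,0,0,0,0,0,1,0]'

```text
clock: 33.22
tool_pos: [576.8, 226.8, 224.7]
tcp_rot: [0.721, 0.693, -0.0, 0.0]
contact_force: [0.0, 0.2, -0.2]
width: 0.003
```

Emit:
apply_moves --series '[0,0,0,0,0,1,0,0,0,0,0,0,1,0]'

```text
clock: 33.48
tool_pos: [577.0, 226.8, 224.3]
tcp_rot: [0.721, 0.693, 0.0, 0.0]
contact_force: [0.3, -0.6, 2.3]
width: -0.002
```

Emit:
apply_moves --series '[0,0,0,0,0,1,0,0,0,0,0,0,1,0]'

```text
clock: 33.72
tool_pos: [577.3, 226.9, 223.7]
tcp_rot: [0.721, 0.693, 0.001, 0.001]
contact_force: [-0.0, -0.9, 4.5]
width: -0.0
```

Emit:
apply_moves --series '[0,0,0,0,0,1,0,0,0,0,0,0,1,0]'

```text
clock: 33.98
tool_pos: [577.4, 227.0, 223.0]
tcp_rot: [0.721, 0.693, 0.001, 0.001]
contact_force: [-0.1, 0.0, 5.4]
width: -0.002
```

Emit:
apply_moves --series '[0,0,0,0,0,1,0,0,0,0,0,0,1,0]'

```text
clock: 34.22
tool_pos: [577.6, 227.1, 222.5]
tcp_rot: [0.721, 0.693, 0.001, 0.001]
contact_force: [-0.3, 0.1, 7.3]
width: 0.001
```

Emit:
apply_moves --series '[0,0,0,0,0,1,0,0,0,0,0,0,1,0]'

```text
clock: 34.48
tool_pos: [577.8, 227.2, 221.9]
tcp_rot: [0.721, 0.693, 0.002, 0.001]
contact_force: [-1.2, 0.0, 9.2]
width: 0.001
```

```bash
python3 - <<'E'
from h import *
did([0,0,0],[250,0,84]); st(); print(rel([*C['P3'],240],Rd(87.73)))
E
```

```text
t 34.475 j [ 0.375  0.487  0.339  1.419 -0.     0.415] pos [577.8 227.2 221.9] poserr [0.9 0.4 2.1] roterr [-0.2  0.1 -0. ] F [-1.2  0.   9.2] M [-0.04  0.09  0.02] w 0.001
(array([ 0.,  0., -0.]), array([ 15.2, -99.6, -20.2]))
```

Emit:
apply_moves --series '[0,0,0,0,0,-20,0,0,0,0,0,0,-60,0,0,0,0,5,-40,-60,0,0,0,0,15.3,-99.5,-60,0,0,0,0,15.3,-99.5,-60,0,0,0,0,15.3,-99.5,-35,0,0,0,0,15.3,-99.5,-20,0,0,0,0,15.3,-99.5,-18,0,0,0,0,15.3,-99.5,-18,0]'

```text
clock: 35.6
tool_pos: [478.6, 246.1, 237.9]
tcp_rot: [0.721, 0.693, -0.0, 0.0]
contact_force: [0.8, -0.6, 0.2]
width: 0.002
```

Emit:
apply_moves --series '[0,0,0,0,0,2,0,0,0,0,0,0,2,0]'

```text
clock: 35.85
tool_pos: [478.3, 246.1, 236.1]
tcp_rot: [0.721, 0.693, 0.0, 0.0]
contact_force: [-0.4, -0.2, -0.7]
width: 0.003
```

Emit:
apply_moves --series '[0,0,0,0,0,1,0,0,0,0,0,0,1,0]'

```text
clock: 36.1
tool_pos: [478.0, 246.1, 234.8]
tcp_rot: [0.721, 0.693, -0.0, 0.0]
contact_force: [-0.1, -0.2, -0.9]
width: -0.003
```

Emit:
apply_moves --series '[0,0,0,0,0,1,0,0,0,0,0,0,1,0]'

```text
clock: 36.35
tool_pos: [478.1, 246.1, 233.9]
tcp_rot: [0.721, 0.693, 0.0, 0.0]
contact_force: [-0.6, -0.0, 0.9]
width: 0.001
```

Emit:
apply_moves --series '[0,0,0,0,0,1,0,0,0,0,0,0,1,0]'

```text
clock: 36.6
tool_pos: [478.4, 246.2, 233.5]
tcp_rot: [0.721, 0.693, 0.001, 0.0]
contact_force: [-0.1, 0.2, 5.7]
width: -0.004
```

Emit:
apply_moves --series '[0,0,0,0,0,1,0,0,0,0,0,0,1,0]'

```text
clock: 36.85
tool_pos: [478.6, 246.3, 232.8]
tcp_rot: [0.721, 0.693, 0.001, 0.001]
contact_force: [0.4, -0.4, 6.4]
width: 0.002
```

Emit:
apply_moves --series '[0,0,0,0,0,1,0,0,0,0,0,0,1,0]'

```text
clock: 37.1
tool_pos: [478.8, 246.4, 232.1]
tcp_rot: [0.721, 0.693, 0.001, 0.001]
contact_force: [-0.4, -0.2, 7.4]
width: -0.005
```

```bash
python3 - <<'E'
from h import *
did([0,0,0],[15.3,-99.5,-18+7]); st(); print(rel([*C['P2'],231],Rd(87.73)))
E
```

```text
t 37.1 j [ 4.76e-01  3.15e-01  1.07e-01  1.36e+00 -1.00e-03  5.16e-01] pos [478.8 246.4 232.1] poserr [0.7 0.4 1.3] roterr [-0.2  0.1 -0. ] F [-0.4 -0.2  7.4] M [ 0.01  0.11 -0.04] w -0.005
(array([ 0.,  0., -0.]), array([78.3, 62.5, -0.2]))
```

Emit:
apply_moves --series '[0,0,0,0,0,-20,0,0,0,0,0,0,-50,0,0,0,0,39,31,-50,0,0,0,0,78.3,62.5,-50,0,0,0,0,78.3,62.5,-50,0,0,0,0,78.3,62.5,-20,0,0,0,0,78.3,62.5,-2,0,0,0,0,78.3,62.5,1,0,0,0,0,78.3,62.5,1,0]'

```text
clock: 38.22
tool_pos: [543.4, 321.4, 230.4]
tcp_rot: [0.721, 0.693, 0.0, 0.0]
contact_force: [-0.1, 0.8, 0.1]
width: 0.003
```

Emit:
apply_moves --series '[0,0,0,0,0,2,0,0,0,0,0,0,2,0]'

```text
clock: 38.48
tool_pos: [543.9, 321.9, 228.5]
tcp_rot: [0.721, 0.693, 0.001, 0.0]
contact_force: [0.4, -0.4, 0.2]
width: 0.002
```

Emit:
apply_moves --series '[0,0,0,0,0,1,0,0,0,0,0,0,1,0]'

```text
clock: 38.72
tool_pos: [543.7, 321.8, 226.8]
tcp_rot: [0.721, 0.693, -0.0, 0.0]
contact_force: [0.1, 0.3, 0.1]
width: 0.002
```

Emit:
apply_moves --series '[0,0,0,0,0,1,0,0,0,0,0,0,1,0]'

```text
clock: 38.98
tool_pos: [543.6, 321.8, 225.6]
tcp_rot: [0.721, 0.693, -0.0, 0.0]
contact_force: [0.0, 1.2, 0.9]
width: -0.003
```

Emit:
apply_moves --series '[0,0,0,0,0,1,0,0,0,0,0,0,1,0]'

```text
clock: 39.22
tool_pos: [543.7, 321.8, 224.8]
tcp_rot: [0.721, 0.693, -0.0, 0.0]
contact_force: [-0.5, 0.5, -0.1]
width: 0.005
```

Emit:
apply_moves --series '[0,0,0,0,0,1,0,0,0,0,0,0,1,0]'

```text
clock: 39.48
tool_pos: [544.1, 322.0, 224.6]
tcp_rot: [0.721, 0.693, 0.001, 0.0]
contact_force: [-0.3, 0.3, 3.6]
width: 0.004
```

Emit:
apply_moves --series '[0,0,0,0,0,1,0,0,0,0,0,0,1,0]'

```text
clock: 39.72
tool_pos: [544.3, 322.1, 224.0]
tcp_rot: [0.721, 0.693, 0.001, 0.001]
contact_force: [-1.0, 0.8, 5.3]
width: -0.001
```

Emit:
apply_moves --series '[0,0,0,0,0,1,0,0,0,0,0,0,1,0]'

```text
clock: 39.98
tool_pos: [544.4, 322.2, 223.5]
tcp_rot: [0.721, 0.693, 0.002, 0.001]
contact_force: [0.3, 0.6, 7.3]
width: -0.0
```

Emit:
apply_moves --series '[0,0,0,0,0,-10,0,0,0,0,0,0,-50,0,0,0,0,0,0,-90,0,0,0,0,-50,0,-100,0,0,0,0,-100,0,-100,0,0,0,0,-150,0,-100,0,0,0,0,-200,0,-100,0,0,0,0,-250,0,-100,0,0,0,0,-300,0,-100,0,0,0,0,-300,0,-100,0,0,0,0,-300,0,-100,0]'

```text
clock: 41.35
tool_pos: [531.4, 22.1, 321.8]
tcp_rot: [0.721, 0.692, -0.0, -0.0]
contact_force: [-0.2, -0.1, 1.0]
width: 0.004
```

```bash
python3 - <<'E'
from h import *
st()
ims={n_:optics.camera(n_) for n_ in("side","top")}
for n_ in ims: cv2.imwrite(f"pics/{n_}11.png",cv2.resize(ims[n_][:,:,::-1],(800,600),interpolation=cv2.INTER_CUBIC))
for k,z,lo,hi in(("P2",112.,(22,130,90),(35,255,255)),("P3",121,(105,120,50),(125,255,255)),("P1",112,(45,90,40),(85,255,255))):
    S=np.array([*C[k],z+106]);h={}
    for n_ in ims:
        q=proj(n_,[S])[0];h[n_]=min(blobs(ims[n_],lo,hi,10)[0],key=lambda b:np.hypot(*(np.array(b[0])-q)))[0]
    s=tri(h['side'],h['top']);print(k,"stopper",s[0].round(1),s[1].round(1),"exp",S.round(1))
E
```

```text
t 41.35 j [0.042 0.289 0.303 1.585 0.    0.083] pos [531.4  22.1 321.8] poserr [  53.3 -223.9   91. ] roterr [0. 0. 0.] F [-0.2 -0.1  1. ] M [ 0.03 -0.01  0.  ] w 0.004
P2 stopper [545.3 324.  218.9] 0.5 exp [543.7 321.8 218. ]
P3 stopper [478.9 246.4 227.3] 0.8 exp [478 246 227]
P1 stopper [577.2 228.5 217.6] 0.7 exp [576.5 226.8 218. ]
```

View pics/side11.png

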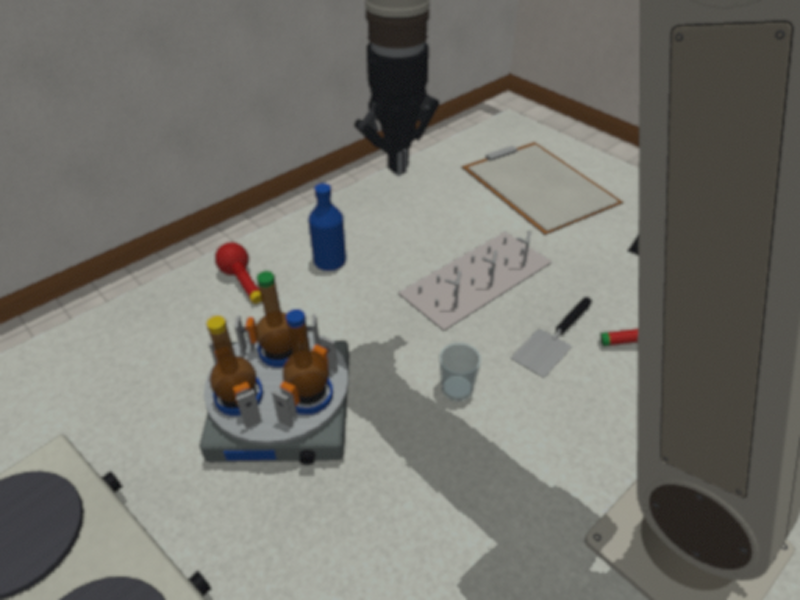

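The final view shows all three flasks upright in their cups, the gripper well clear, and the beaker, bottle and spatula where they were. Handing in.

```bash
python3 - <<'E'
from rig import job
print(job.hand_in())
E
```

```text
the job is handed in; nothing more can be done
None
```

All three flasks are out of the rack and standing upright in the shaker clamps, stoppers on top. I handed the job in at about 41.5 s of the 72 s allowed.

| Flask | Shaker clamp (mm) | Seat top felt at (mm) | Pressed to (N at wrist) | Pressed again on stopper (N at wrist) |
|---|---|---|---|---|
| c (yellow) | (544, 322) | about 83 | 10.0 | 7.3 |
| a (blue) | (478, 246) | about 91 | 10.1 | 7.4 |
| b (green) | (576, 227) | about 81.5 | 9.6 | 9.2 |

- **Seating:** on each flask I felt the seat as a clear rise of about 2–3 N per mm. After release I touched each stopper top with the shut fingers. The bulbs had risen about 1–2 mm with the cushion but were still 1–2 mm below first contact, so I pressed each one once more. I did not measure the heights by touch after that last press. The highest reading was about 10 N, well under the 20 N limit.
- **Upright:** after release, stopper and bulb positions put the axes within about 1.5° of vertical. In the last stopper check all three were within about 3 mm of where they should be.
- **Disagreements:** image-based bulb heights differed from the felt ones by 1–3 mm, because the jaws partly hide the bulbs, so I trusted touch for height. One hover fit for flask b disagreed by 3 mm between the two cameras because a red look-alike was behind it.
- **Bystanders:** the beaker, wash bottle, spatula and red look-alikes looked unmoved in the last pictures; I checked this by eye only. The gripper was clear of everything at hand-in.

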